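Set up the frit-grading sieve tower

TASK

Set up the sieve shaker for grading frit. First drop the receiving pan into the shaker's bayonet ring and lock it with a quarter turn clockwise, then nest the fine sieve on the pan and the coarse sieve on top of that, all sitting level and fully home. Stand the frit jar upright on the bench close beside the shaker's left side, ready to pour, and lay the brush close along its right side, pointing front to back; leave the milky tub and the two small enamel jars where they stand.

Things in the scene. Friction and masses are not known exactly. Their poses are not given: they have to be found in the camera images.
- shaker: Sieve shaker, fixed: grey housing 126 mm deep (its x) by 116 mm wide (its y), 39 mm high, black knob and switch on its front, which faces the robot (turned up to 0.25 rad). Origin: centre of its underside, on the bench; x points to its back, y to its left, z up. On top a round steel plate, 50 mm above the bench, carries the bayonet ring.
- ring: Bayonet ring on the shaker. Origin: its centre on the plate, axes as the shaker's. Outside radius 46, 12 mm high. Channel (radius 42, 8 mm high) under a lip of inner radius 33 that is open at two entry slots, on its +x and -x sides (+-22 deg). Lugs lowered through the slots turn 90 deg clockwise seen from above to a stop (then along y); counter-clockwise is blocked. 3 mm play.
- pan_mid (a point): Receiving pan: open brass cup with closed bottom, 60 mm outer diameter, 55 high, with two lugs at its foot on its x axis (14 wide, 5 thick, tips 38.5 mm from the axis). 0.11 kg. This point: on its axis, 27.5 mm above its underside; z up. Plain round wall above the lugs: grip across in any direction, fingertips over 15 mm above its underside to clear the ring. Upper rim 55 mm inside.
- fine_sieve_mid (a point): Fine sieve: the shallow brass ring with close wire mesh, wires 2.7 mm apart. 60 mm outer diameter, 36 mm high, 0.09 kg. Its lowest 8 mm are a narrower tapered skirt (44 to 50 mm wide) that drops 8 mm into the 55 mm rim of the part below, until the shoulder rests on that rim (2.5 mm play). This point: on its axis, 18 mm above the skirt's lower edge; z up. Its upper rim is 55 mm inside.
- coarse_sieve_mid (a point): Coarse sieve: the deep brass ring with wide, thick wire mesh, wires 8 mm apart. 60 mm outer diameter, 52 mm high, 0.09 kg; skirt and rim as on the fine sieve. This point: on its axis, 26 mm above the skirt's lower edge; z up.
- frit_jar_mid (a point): Frit jar: round glass jar with label and metal screw lid, 58 mm high, body 56 mm and lid 59 mm in diameter, 0.135 kg, upright on the bench. This point: its centre, 29 mm above its underside; z up.
- brush_mid (a point): Artist's brush with a dark red wooden handle, lying on the bench, 140 mm long, 9 mm thick, 0.012 kg. This point: its middle, 4.5 mm above its underside; y runs along its length.
- flux_tub: square milky plastic tub with a lid, 77x68x70 mm, stands at the back left. Not part of the job. Origin: centre of its underside.
- enamel_a: small screw-lid enamel jar, 34 mm across, 26 mm high, right of the middle. Not part of the job. Origin: centre of its underside.
- enamel_b: small screw-lid enamel jar, 34 mm across, 26 mm high, near the front edge. Not part of the job. Origin: centre of its underside.
Not all that is in view belongs to the job. Leave any black look-alike of the part that bears coarse_sieve_mid alone.

How it is judged:
By the outcome, as a careful person would: the job done as asked, in the order asked, and still so for the second after the job is handed in, with the robot touching nothing.
It also fails if it takes over 125 s, if anything falls off the work surface, if the arm or the gripper's body presses on something with over 40 N, if the wrist force passes 120 N, or if a joint passes its speed limit or range.

ROBOT

A 6-joint arm with a two-finger parallel gripper is mounted at the origin on a cart in front of the work surface, level with it; the furniture and walls round the work are solid. World frame = base frame: x ahead of the robot, y to its left, z up, the work surface at z = 0. Lengths are in m, angles in rad, forces in N, time in s.
With the tool pointing down it reaches from about 0.35 to 0.975 m from the base axis. Payload 4.9 kg.
Tool frame: the origin (TCP) lies on the centre line of the jaws, within the pads' length; the fingertips stand ctrl.tcp_to_tips ahead of it and the grasp point (between the pads) lies 3 mm ahead of it (ctrl.tcp_to_tips is the distance from the TCP to the fingertips, in m); z points along the fingers, y is the direction in which the jaws open and shut (so a half turn about z gives the same grasp; the last joint's range is limited). The gripper opens to 85 mm and grips with 20 to 120 N. Pads are 22 mm wide; open, the fingers measure 114 mm over their backs; the gripper's body (76 mm by 85 mm) begins 54 mm behind the grasp point. The pads swing forward as they close: fully open they stand 13 mm farther back than shut.
Start: joints at [1.098, 0.053, 1.613, -0, 1.476, -0.119], TCP at [0.217, 0.586, 0.253] pointing down, gripper open.
Joint ranges: [-3.01, 3.01], [-1.01, 2.22], [0.06, 2.58], [-1.02, 4.17], [0.09, 2.62], [-3.14, 3.14]. Speed limits (rad/s): [2.57, 2.57, 3.14, 3.14, 3.14, 3.14].

INTERFACE

Orientations are given as a rotation vector (axis times angle).
In Python, from station import ctrl, vision gives the robot as it stands.
- The arm moves only by the tool jog_arm, never from a script. Its argument "deltas" is a list of rows, each a list of 7 numbers: the turn, a rotation vector about the tool's x, y, z in rad, then the shift along the tool's x, y, z in cm, then the opening, from 0 (shut) to 1 (fully open). A call has 1 to 12 rows; each row shifts and turns the commanded pose from where the row before left it, along the tool's axes as they then stand; what a row does not reach is not made up. A row lasts 1/12 s, in which the tool goes at most 41.7 mm and 7.16 degrees, less where a joint would pass 70% of its speed; a pose out of reach is approached as far as the arm can. A call with a gripper value outside its range is refused whole. The fingers move at their own pace and stop on an object; "grip_force" is the grip in N (left out, the last holds). Time passes only in rows, so rows that do not move let the fingers close. It gives the time, the measured TCP pose, the force and the opening at its end, in the units of the state.
- ctrl.get_obs(): the state, without advancing time (a new reading comes with each control period).
- vision.get_image(name): name is "scene" or "side" or "wrist"; returns (picture, depth): 480x640x3 uint8, red, green, blue; 480x640 float32, m along the optical axis (not along the pixel's ray), 0 where there is no reading.
- vision.calibration(name): a dict with "fx", "fy", "cx", "cy" (pixels), "rvec" (rotation vector, rad) and "tvec" (3), from world to camera coordinates, as OpenCV has them; the wrist camera has in their place "hand_eye" (4x4, takes a point from camera to tool coordinates, whose origin is the TCP and whose axes are the flange's). Camera axes: x right, y down, z forward; pixel columns grow to the right and rows downward; lengths in m; the calibration is good to about 2 mm. A picture is of the moment at which its call begins: read the wrist's pose just before it. calibration takes no time and is no camera call.
- ctrl.finish_job(): hands the job in, once; it reports no verdict.
The state is a dict: "t": time; "q": joint angles; "dq": joint speeds; "effort": joint torques, N m; "tool_pos": TCP position; "tool_rot": TCP orientation; "contact_force": force on the tool from outside, world axes, zero at the start; "wrist_torque": the same for the moment, N m; "opening": finger opening in m.
Only numpy, scipy, OpenCV 4.12 (cv2) and the standard library are available. Lean on these libraries where they do the work, as an engineer would, in place of code of your own. Each camera call takes 0.05 s, during which the arm holds its last target. There are 200 camera calls.

## Working session

There is one attempt and no reset: what is moved stays moved. The work goes in short steps, Python scripts to look and compute and a tool call to move; the robot and the scene stay as the last step left them, time stands still between calls to the robot, and variables do not carry over. Pictures are saved under pics/ and viewed, about 12 in all and at most 16, crops included, and the job is handed in when it is done.

Besides the shell and the picture viewer there is one more tool, called after ">>>" as name([rows], argument=value, ...), one row to a line, values as JSON. jog_arm: Moves the arm, as the interface text tells. Its arguments: {"type":"object","properties":{"deltas":{"type":"array"},"grip_force":{"type":"number"}},"required":["deltas"]}

```bash
mkdir -p pics; ls; python3 - <<'E'
from station import ctrl, vision
import cv2,numpy as np
o=ctrl.get_obs();print({k:np.round(v,3) for k,v in o.items()},ctrl.tcp_to_tips)
for n in ["scene","side"]:
    im,d=vision.get_image(n);cv2.imwrite(f"pics/{n}0.png",im[:,:,::-1]);np.save(f"pics/{n}0.npy",d)
    c=vision.calibration(n);R=cv2.Rodrigues(np.array(c["rvec"]))[0];print(n,c,"campos",-R.T@np.array(c["tvec"]).ravel())
print(vision.calibration("wrist"))
E
```

```text
pics
{'t': np.float64(0.0), 'q': array([ 1.098,  0.053,  1.614, -0.   ,  1.476, -0.119]), 'dq': array([ 0.001, -0.001, -0.   , -0.001, -0.   ,  0.001]), 'effort': array([-2.0000e-03, -3.9368e+01, -3.7017e+01, -0.0000e+00,  7.0000e-03,
        0.0000e+00]), 'tool_pos': array([0.216, 0.586, 0.252]), 'tool_rot': array([-5.530e-01, -3.092e+00,  3.000e-03]), 'contact_force': array([0.086, 0.27 , 0.243]), 'wrist_torque': array([-0.028, -0.052,  0.011]), 'opening': np.float64(0.085)} 0.022
scene {'fx': 455.12955060049427, 'fy': 455.12955060049427, 'cx': 318.3043563669427, 'cy': 232.41077085919216, 'rvec': array([ 1.82143199, -1.11175071,  0.6595023 ]), 'tvec': array([-0.25647857,  0.25965234,  0.59540604])} campos [-0.23770002 -0.41345419  0.51016005]
side {'fx': 624.3603398541396, 'fy': 624.3603398541396, 'cx': 323.76545544870163, 'cy': 233.39489673703628, 'rvec': array([ 0.77174839, -2.55495532,  1.18229025]), 'tvec': array([0.40026972, 0.22258523, 1.4355514 ])} campos [-0.16389531  1.02049996  1.09648804]
{'fx': 408.10175509637486, 'fy': 408.10175509637486, 'cx': 317.5200212444256, 'cy': 235.4577051483711, 'hand_eye': array([[-3.70947003e-04, -9.61900678e-01, -2.73398881e-01,
         6.88963900e-02],
       [ 9.99999770e-01, -2.01471326e-04, -6.47959902e-04,
         6.41611084e-04],
       [ 5.68191034e-04, -2.73399059e-01,  9.61900531e-01,
        -1.21056863e-01],
       [ 0.00000000e+00,  0.00000000e+00,  0.00000000e+00,
         1.00000000e+00]])}
```

View pics/scene0.png

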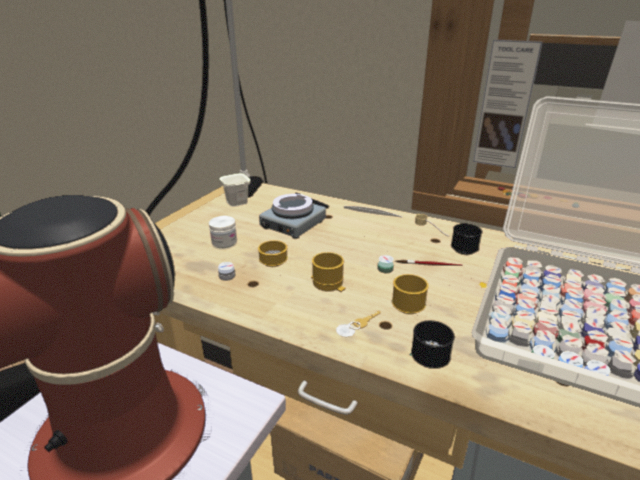

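View pics/side0.png

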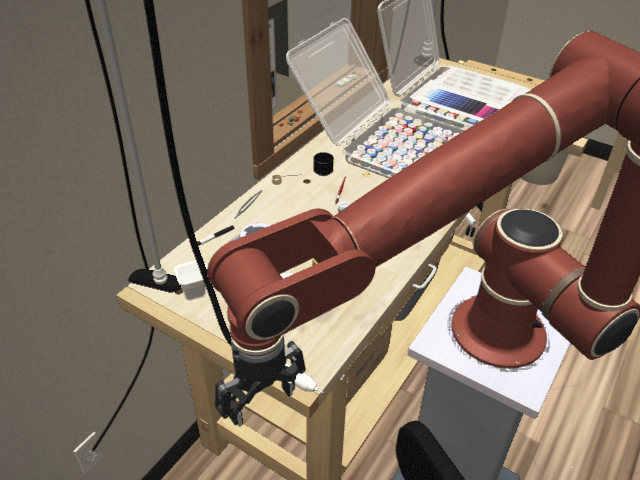

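The scene view shows: shaker at (293,215), frit jar (222,232), tub (236,188), enamel_b (227,270), shallow brass ring (272,253), tall brass parts at (328,270) and (410,293), enamel_a (386,263), brush (430,263) and black look-alikes at (467,238) and (432,343). In the side view the arm hides most of the scene. I'll enlarge the scene view.

```bash
cat > h.py <<'E'
from station import ctrl, vision
import cv2,numpy as np
from scipy.spatial.transform import Rotation as Rn
def cam(n,o=None):
    c=vision.calibration(n);K=np.array([[c["fx"],0,c["cx"]],[0,c["fy"],c["cy"]],[0,0,1]])
    if n=="wrist":
        o=o or ctrl.get_obs();T=np.eye(4);T[:3,:3]=Rn.from_rotvec(o["tool_rot"]).as_matrix();T[:3,3]=o["tool_pos"]
        M=T@c["hand_eye"]
    else:
        R=cv2.Rodrigues(np.array(c["rvec"]))[0];M=np.eye(4);M[:3,:3]=R.T;M[:3,3]=-R.T@np.array(c["tvec"]).ravel()
    return K,M
def ray(C,px,z):
    K,M=C;px=np.atleast_2d(px).astype(float)
    d=np.c_[px,np.ones(len(px))]@np.linalg.inv(K).T@M[:3,:3].T
    return M[:3,3]+d*((z-M[2,3])/d[:,2])[:,None]
def cloud(C,d):
    K,M=C;v,u=np.mgrid[:480,:640]
    P=np.stack([u,v,np.ones_like(u)],-1)@np.linalg.inv(K).T*d[...,None]
    return P@M[:3,:3].T+M[:3,3]
def proj(C,P):
    K,M=C;p=(np.atleast_2d(P)-M[:3,3])@M[:3,:3]@K.T
    return p[:,:2]/p[:,2:]
def tool():
    o=ctrl.get_obs();return o
def shot(n,tag):
    o=ctrl.get_obs();im,d=vision.get_image(n);cv2.imwrite(f"pics/{tag}.png",im[:,:,::-1]);np.save(f"pics/{tag}.npy",d)
    return im,d,cam(n,o)
E
python3 - <<'E'
from h import *
im=cv2.imread("pics/scene0.png");cv2.imwrite("pics/crop1.png",cv2.resize(im[170:380,195:485],None,fx=2.75,fy=2.75,interpolation=cv2.INTER_CUBIC))
d=np.load("pics/scene0.npy");C=cam("scene")
P=cloud(C,d)
ok=(d>0)&(P[...,0]>.3)&(P[...,2]>.012)&(P[...,2]<.1);ok[:, :180]=0;ok[:,480:]=0
n,l,st,ce=cv2.connectedComponentsWithStats(ok.astype(np.uint8))
for i in range(1,n):
    if st[i,4]>60:
        q=P[l==i];print(ce[i].round(),st[i,4],"min",q.min(0).round(3),"max",q.max(0).round(3))
E
```

```text
[184. 145.] 210 min [0.812 0.581 0.013] max [0.826 0.647 0.1  ]
[339. 179.] 9670 min [ 0.615 -0.308  0.012] max [0.919 0.607 0.1  ]
[292. 214.] 1877 min [0.538 0.032 0.012] max [0.67  0.16  0.062]
[422. 218.] 66 min [ 0.744 -0.209  0.012] max [ 0.778 -0.163  0.018]
[223. 230.] 698 min [0.43  0.158 0.012] max [0.487 0.216 0.06 ]
[466. 237.] 723 min [ 0.644 -0.33   0.012] max [ 0.708 -0.27   0.053]
[273. 252.] 539 min [0.413 0.018 0.012] max [0.475 0.082 0.037]
[328. 269.] 990 min [ 0.393 -0.12   0.012] max [ 0.456 -0.06   0.056]
[386. 261.] 162 min [ 0.509 -0.187  0.012] max [ 0.539 -0.157  0.027]
[226. 268.] 183 min [0.337 0.084 0.012] max [0.37  0.117 0.027]
[410. 292.] 1137 min [ 0.394 -0.283  0.012] max [ 0.456 -0.222  0.053]
[477. 331.] 212 min [ 0.342 -0.388  0.012] max [ 0.426 -0.371  0.042]
[435. 334.] 826 min [ 0.3   -0.353  0.012] max [ 0.345 -0.292  0.053]
```

View pics/crop1.png

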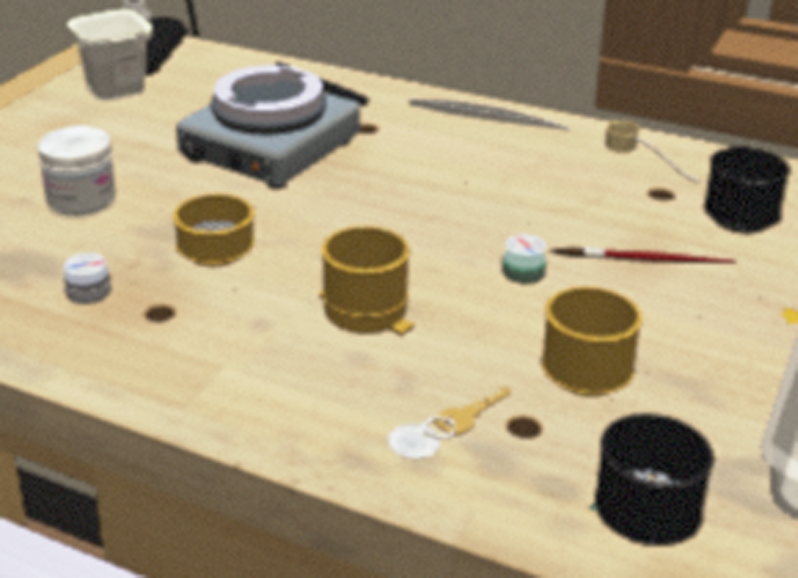

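The crop identifies the parts. The pan with foot lugs is the tall part at scene px (328,270), the shallow fine sieve is at (272,253), and the plain deep coarse sieve is at (410,293). The brush bristles point left. Next I move over the bench for a wrist view.

>>> jog_arm([
  [0,0,0,-2.4,-3.0,-0.3,1],
  [0,0,0,-2.4,-3.0,-0.3,1],
  [0,0,0,-2.4,-3.0,-0.3,1],
  [0,0,0,-2.4,-3.0,-0.3,1],
  [0,0,0,-2.4,-3.0,-0.3,1],
  [0,0,0,-2.4,-3.0,-0.3,1],
  [0,0,0,-2.4,-3.0,-0.3,1],
  [0,0,0,-2.4,-3.0,-0.3,1],
  [0,0,0,-2.4,-3.0,-0.3,1],
  [0,0,0,-2.4,-3.0,-0.3,1],
  [0,0,0,-2.4,-3.0,-0.3,1],
  [0,0,0,-2.4,-3.0,-0.3,1],
])

```text
t: 1.1
tool_pos: [0.3618, 0.1471, 0.2891]
tool_rot: [0.552, 3.092, 0.0]
contact_force: [0.4, 0.2, 0.3]
opening: 0.0857
```

>>> jog_arm([
  [0,0,0,-2.4,-3.0,-0.3,1],
  [0,0,0,-2.4,-3.0,-0.3,1],
  [0,0,-0.1,-2.0,-2.5,-0.3,1],
  [0,0,-0.1,-2.0,-2.5,-0.3,1],
  [0,0,-0.1,0,-0.5,0,1],
  [0,0,0,0,0,0,1],
  [0,0,0,0,0,0,1],
])

```text
t: 1.68
tool_pos: [0.4084, 0.0112, 0.3008]
tool_rot: [-0.09, -3.139, -0.001]
contact_force: [0.2, 0.3, -0.5]
opening: 0.0851
```

```bash
python3 - <<'E'
from h import *
o=ctrl.get_obs();print(o["t"],o["tool_pos"],o["tool_rot"])
im,d,C=shot("wrist","w1");np.save("pics/w1C.npy",C[1])
P=cloud(C,d);print(np.median(P[d>0][:,2]))
def circ(q):
    A=np.c_[2*q[:,:2],np.ones(len(q))];s=np.linalg.lstsq(A,(q[:,:2]**2).sum(1),rcond=None)[0]
    return s[:2].round(4),np.sqrt(s[2]+s[0]**2+s[1]**2).round(4)
ok=(d>0)&(P[...,2]>.012)&(P[...,2]<.1)
n,l,st,ce=cv2.connectedComponentsWithStats(ok.astype(np.uint8))
for i in range(1,n):
    if st[i,4]>80:
        m=l==i;q=P[m];zt=np.percentile(q[:,2],98);top=q[q[:,2]>zt-.006]
        print(ce[i].round(),st[i,4],"min",q.min(0).round(3),"max",q.max(0).round(3),"zt",zt.round(4),circ(top))
E
```

```text
1.6833 [0.40839322 0.01120069 0.30081119] [-9.02216238e-02 -3.13932437e+00 -7.63156251e-04]
0.0009725602406338019
[408. 133.] 967 min [0.34  0.085 0.012] max [0.374 0.116 0.028] zt 0.0276 (array([0.3569, 0.1019]), np.float64(0.0104))
[211. 221.] 2356 min [ 0.395 -0.12   0.012] max [ 0.457 -0.058  0.058] zt 0.0566 (array([ 0.4256, -0.0888]), np.float64(0.0289))
[ 48. 228.] 3916 min [ 0.395 -0.283  0.012] max [ 0.457 -0.22   0.055] zt 0.0535 (array([ 0.426 , -0.2511]), np.float64(0.0288))
[358. 232.] 1416 min [0.417 0.019 0.012] max [0.477 0.08  0.039] zt 0.0376 (array([0.4466, 0.0491]), np.float64(0.0289))
[502. 238.] 4003 min [0.432 0.159 0.012] max [0.49  0.219 0.061] zt 0.0595 (array([0.4608, 0.1886]), np.float64(0.0206))
[152. 305.] 597 min [ 0.508 -0.187  0.012] max [ 0.535 -0.157  0.029] zt 0.0278 (array([ 0.5226, -0.1738]), np.float64(0.0092))
[400. 371.] 10419 min [0.542 0.034 0.012] max [0.679 0.149 0.065] zt 0.0635 (array([0.6136, 0.097 ]), np.float64(0.0404))
[578. 376.] 427 min [0.625 0.277 0.012] max [0.644 0.313 0.048] zt 0.0461 (array([0.6298, 0.2907]), np.float64(0.0045))
[ 67. 469.] 162 min [ 0.69  -0.303  0.04 ] max [ 0.709 -0.273  0.055] zt 0.0543 (array([ 0.6863, -0.2941]), np.float64(0.0192))
[574. 473.] 115 min [0.764 0.302 0.012] max [0.79  0.315 0.021] zt 0.0203 (array([0.7769, 0.3061]), np.float64(0.0074))
```

View pics/w1.png

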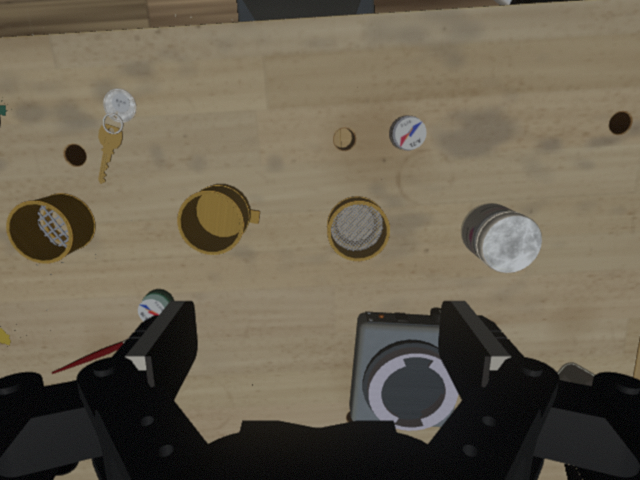

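The wrist view is upside down, with far at the bottom. Brass parts sit at (211,221), (48,228) and (358,232), and one pan lug is visible at (255,216). The shaker is at (400,370). Next I compute the lug direction and the shaker pose.

```bash
python3 - <<'E'
from h import *
Cw=(cam("wrist")[0],np.load("pics/w1C.npy"));Cs=cam("scene")
dw=np.load("pics/w1.npy");ds=np.load("pics/scene0.npy")
Pw=cloud(Cw,dw);Ps=cloud(Cs,ds)
print("lug w",ray(Cw,[256,216],.005),"s",ray(Cs,[[341.2,288.9],[312.1,278]],.005))
for P,n in((Pw,"w"),(Ps,"s")):
    box=(P[...,0]>.5)&(P[...,0]<.72)&(P[...,1]>0)&(P[...,1]<.18)
    q=P[box&(P[...,2]>.034)&(P[...,2]<.044)][:,:2].astype(np.float32)
    (c,wh,a)=cv2.minAreaRect(q*1000);print(n,"housing",c,wh,a)
    r=P[box&(P[...,2]>.0585)&(P[...,2]<.07)];print("z",np.median(r[:,2]),len(r))
    (c,rad)=cv2.minEnclosingCircle(r[:,:2].astype(np.float32)*1000);print("ring",c,rad)
    # annulus fill vs angle
    c=np.array(c)/1000;v=P[box&(P[...,2]>.04)][:,:3];dd=v[:,:2]-c;rr=np.hypot(*dd.T);m=(rr>.034)&(rr<.041)
    an=np.degrees(np.arctan2(dd[m,1],dd[m,0]));h=[np.round(1e3*np.median(v[m][(an>=t)&(an<t+10),2])) if ((an>=t)&(an<t+10)).sum()>2 else -1 for t in range(-180,180,10)];print(h)
# brush: red mask scene
im=cv2.imread("pics/scene0.png").astype(int);b,g,r=im[...,0],im[...,1],im[...,2]
m=(r>g+40)&(r>b+40);m[:250]=0;m[275:]=0;m[:,:392]=0;m[:,470:]=0
p=np.argwhere(m)[:,::-1];e=p[[p[:,0].argmin(),p[:,0].argmax()]];print(e,ray(Cs,e,.0045),"tip",ray(Cs,[[195+551/2.75,170+250/2.75]],.0045))
# tub
for P in (Ps,Pw):
  t=P[(P[...,0]>.5)&(P[...,0]<.8)&(P[...,1]>.18)&(P[...,1]<.36)&(P[...,2]>.02)&(P[...,2]<.08)];print("tub",t.min(0),t.max(0))
im=cv2.imread("pics/w1.png");cv2.imwrite("pics/c2.png",cv2.resize(im[180:460,160:480],None,fx=2.2,fy=2.2,interpolation=cv2.INTER_CUBIC))
E
```

```text
lug w [[ 0.43282986 -0.05445367  0.005     ]] s [[ 0.4128981  -0.12439174  0.005     ]
 [ 0.42027826 -0.05781073  0.005     ]]
w housing (612.4359130859375, 96.88008117675781) (113.44172668457031, 125.07927703857422) 83.14778900146484
z 0.06247865317579332 2440
ring (614.8282470703125, 97.4999008178711) 47.30883026123047
[-1, np.float64(63.0), np.float64(63.0), np.float64(63.0), np.float64(63.0), np.float64(63.0), np.float64(63.0), np.float64(63.0), np.float64(63.0), np.float64(63.0), np.float64(63.0), np.float64(63.0), np.float64(63.0), np.float64(62.0), np.float64(62.0), np.float64(51.0), np.float64(51.0), np.float64(51.0), np.float64(51.0), np.float64(52.0), np.float64(62.0), np.float64(62.0), np.float64(63.0), np.float64(63.0), np.float64(62.0), np.float64(62.0), np.float64(62.0), np.float64(62.0), np.float64(63.0), np.float64(63.0), np.float64(62.0), np.float64(62.0), np.float64(62.0), np.float64(60.0), np.float64(50.0), np.float64(51.0)]
s housing (610.2516479492188, 96.13116455078125) (115.78467559814453, 124.59505462646484) 82.77000427246094
z 0.06045758103776522 266
ring (61
[... 182 characters left out ...]
4(61.0), np.float64(61.0), np.float64(61.0), np.float64(61.0), np.float64(61.0), -1, -1, np.float64(48.0), np.float64(52.0), np.float64(53.0), np.float64(50.0), np.float64(57.0), np.float64(54.0), np.float64(55.0), np.float64(56.0), np.float64(54.0), np.float64(51.0), np.float64(57.0), np.float64(60.0), np.float64(60.0), np.float64(61.0), np.float64(60.0), np.float64(58.0), -1, np.float64(59.0), -1, -1]
[[415 261]
 [461 264]] [[ 0.57476297 -0.21973854  0.0045    ]
 [ 0.60653604 -0.3079124   0.0045    ]] tip [[ 0.55645301 -0.18301641  0.0045    ]]
tub [0.61450008 0.25628738 0.02001511] [0.79971149 0.3416047  0.07969288]
tub [0.62461906 0.27683829 0.02004138] [0.7814124  0.31409822 0.04816026]
```

View pics/c2.png

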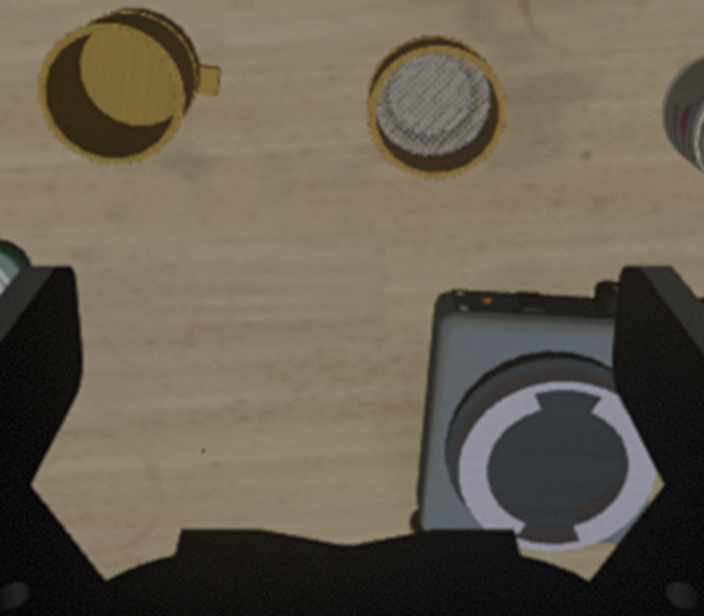

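The crop shows ring slots at crop (570,400) and (552,535) and the lug at (220,81). Shaker yaw is about -7°, ring centre about (0.614, 0.097), pan about (0.4256, -0.0888) and lug axis about 79°. Next I grasp the pan.

>>> jog_arm([
  [0,0,0,-0.25,-1.1,1.7,1],
  [0,0,0,-0.25,-1.1,1.7,1],
  [0,0,0,-0.25,-1.1,1.7,1],
  [0,0,0,-0.25,-1.1,1.7,1],
  [0,0,0,-0.25,-1.1,1.7,1],
  [0,0,0,-0.25,-1.1,1.7,1],
  [0,0,0,-0.25,-1.1,1.7,1],
  [0,0,0,-0.25,-1.1,1.7,1],
  [0,0,0,-0.25,-1.1,1.7,1],
  [0,0,0,0,0,0,1],
  [0,0,0,0,0,0,1],
])

```text
t: 2.65
tool_pos: [0.4251, -0.0875, 0.1473]
tool_rot: [-0.085, -3.138, -0.002]
contact_force: [0.2, -0.5, 0.1]
opening: 0.0853
```

```bash
cat >> h.py <<'E'
def go(x,y,z,psi=None):
    o=ctrl.get_obs();R=Rn.from_rotvec(o["tool_rot"]).as_matrix();p=np.degrees(np.arctan2(R[1,1],R[0,1]))
    print("t",o["t"],"pos",o["tool_pos"].round(4),"psi",p.round(2),"tilt",R[:2,2].round(4),"q6",o["q"][5].round(2),"op",o["opening"].round(4),"F",o["contact_force"].round(1))
    d=np.array([x,y,z])-o["tool_pos"]
    print("shift cm now:",(R.T@d*100).round(2))
    if psi is not None:
        a=np.radians(psi);Rt=np.array([[-np.sin(a),np.cos(a),0],[np.cos(a),np.sin(a),0],[0,0,-1]]).T
        print("turn z",np.radians(p-psi).round(3),"shift after:",(Rt.T@d*100).round(2))
E
python3 - <<'E'
from h import *
go(.4256,-.0888,.046)
im,d,C=shot("wrist","w2");P=cloud(C,d)
m=(P[...,0]>.38)&(P[...,0]<.47)&(P[...,1]>-.14)&(P[...,1]<-.04)
r=P[m&(P[...,2]>.052)&(P[...,2]<.062)];print(cv2.minEnclosingCircle(r[:,:2].astype(np.float32)*1000))
cv2.imwrite("pics/w2.png",im[:,:,::-1])
E
```

```text
Traceback (most recent call last):
  File "h.py", line 30, in go
    print("t",o["t"],"pos",o["tool_pos"].round(4),"psi",p.round(2),"tilt",R[:2,2].round(4),"q6",o["q"][5].round(2),"op",o["opening"].round(4),"F",o["contact_force"].round(1))
                                                                                                                        ^^^^^^^^^^^^^^^^^^
AttributeError: 'float' object has no attribute 'round'
```

```bash
sed -i 's/o\["opening"\].round(4)/np.round(o["opening"],4)/' h.py
python3 - <<'E'
from h import *
go(.4256,-.0888,.046)
im,d,C=shot("wrist","w2");P=cloud(C,d)
m=(P[...,0]>.38)&(P[...,0]<.47)&(P[...,1]>-.14)&(P[...,1]<-.04)
r=P[m&(P[...,2]>.052)&(P[...,2]<.062)];print(cv2.minEnclosingCircle(r[:,:2].astype(np.float32)*1000))
# lugs: low brass points outside wall, floor-level contrast
q=P[m&(P[...,2]>.003)&(P[...,2]<.009)];c=np.array([.4256,-.0888]);dd=q[:,:2]-c;rr=np.hypot(*dd.T);k=(rr>.0315)&(rr<.040);print(k.sum(),np.degrees(np.arctan2(dd[k,1],dd[k,0])).round()[::10])
E
```

```text
t 2.65 pos [ 0.4251 -0.0875  0.1473] psi 86.9 tilt [-0.0025  0.0014] q6 -1.89 op 0.0853 F [ 0.2 -0.5  0.1]
shift cm now: [-0.09 -0.13 10.13]
((425.8475036621094, -89.19892883300781), 31.086977005004883)
257 [-113. -114. -113. -112. -109. -108. -106. -110. -108. -106. -105. -103.
 -103. -102. -101.  -99.  -97.  -96.  -94.  -94.   87.   86.   85.   83.
   81.   76.]
```

View pics/w2.png

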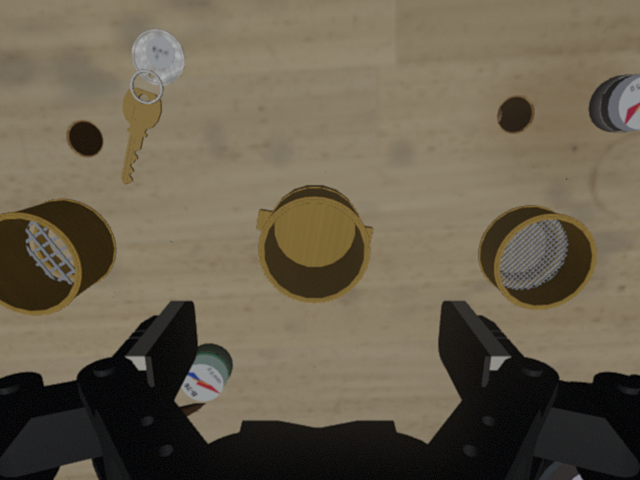

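Both lugs are seen at (262,218) and (369,237), axis about 77°. The coarse mesh in the left part at (50,250) confirms its identity. Descending to grip.

>>> jog_arm([
  [0,0,0,-0.08,-0.15,2.5,1],
  [0,0,0,0,0,2.5,1],
  [0,0,0,0,0,2.5,1],
  [0,0,0,0,0,1.6,1],
  [0,0,0,0,0,1.0,1],
  [0,0,0,0,0,0,0.5],
  [0,0,0,0,0,0,0.3],
  [0,0,0,0,0,0,0.3],
  [0,0,0,0,0,0,0.3],
  [0,0,0,0,0,0,0.3],
  [0,0,0,0,0,0,0.3],
  [0,0,0,0,0,0,0.3],
], grip_force=40)

```text
t: 3.7
tool_pos: [0.428, -0.0907, 0.0491]
tool_rot: [0.085, 3.137, -0.001]
contact_force: [-0.2, 1.5, 6.3]
opening: 0.0591
```

>>> jog_arm([
  [0,0,0,0,0,-1.0,0.3],
  [0,0,0,0,0,-2.0,0.3],
  [0,0,0.12,0,0,-2.5,0.3],
  [0,0,0.12,0,0,-2.5,0.3],
  [0,0,0.12,0,0,-2.0,0.3],
  [0,0,0.12,0,0,0,0.3],
  [0,0,0.12,0,0,0,0.3],
  [0,0,0.12,0,0,0,0.3],
  [0,0,0.12,0,0,0,0.3],
  [0,0,0.12,0,0,0,0.3],
  [0,0,0.12,0,0,0,0.3],
  [0,0,0.12,0,0,0,0.3],
])

```text
t: 4.7
tool_pos: [0.4259, -0.0902, 0.1473]
tool_rot: [-1.85, -2.538, 0.001]
contact_force: [0.4, -0.3, -1.2]
opening: 0.0591
```

>>> jog_arm([
  [0,0,0.12,0,0,0,0.3],
  [0,0,0.12,0,0,0,0.3],
  [0,0,0.026,0,0,0,0.3],
  [0,0,0,0,0,0,0.3],
])

```text
t: 5.03
tool_pos: [0.426, -0.0902, 0.1473]
tool_rot: [-2.164, -2.276, 0.001]
contact_force: [-0.4, -0.0, -1.8]
opening: 0.0589
```

```bash
python3 - <<'E'
from h import *
go(.614,.097,.135,3)
E
```

```text
t 5.0333 pos [ 0.426  -0.0902  0.1473] psi 2.89 tilt [-0.0007  0.    ] q6 -0.43 op 0.0589 F [-0.4 -0.  -1.8]
shift cm now: [17.75 19.72  1.22]
turn z -0.002 shift after: [17.71 19.75  1.23]
```

>>> jog_arm([
  [0,0,0,1.5,1.7,0,0.3],
  [0,0,0,2.2,2.4,0,0.3],
  [0,0,0,2.4,2.7,0,0.3],
  [0,0,0,2.4,2.7,0,0.3],
  [0,0,0,2.4,2.7,0,0.3],
  [0,0,0,2.4,2.7,0,0.3],
  [0,0,0,2.4,2.7,0,0.3],
  [0,0,0,1.2,1.3,0,0.3],
  [0,0,0,0.85,0.82,0,0.3],
  [0,0,0,0,0,0,0.3],
  [0,0,0,0,0,0,0.3],
  [0,0,0,0,0,0,0.3],
])

```text
t: 6.03
tool_pos: [0.6135, 0.0962, 0.147]
tool_rot: [-2.164, -2.277, 0.002]
contact_force: [-0.8, 0.1, -1.8]
opening: 0.0593
```

```bash
python3 - <<'E'
from h import *
go(.614,.097,.101,3)
im,d,C=shot("wrist","w3");P=cloud(C,d)
o=ctrl.get_obs()["tool_pos"]
r=P[(d>0)&(P[...,2]>.144)&(P[...,2]<.16)&(np.hypot(P[...,0]-o[0],P[...,1]-o[1])<.036)];print(len(r),np.median(r[:,2]),cv2.minEnclosingCircle(r[:,:2].astype(np.float32)*1000))
b=P[(d>0)&(P[...,2]>.0585)&(P[...,2]<.067)&(np.hypot(P[...,0]-.614,P[...,1]-.097)<.06)];
a=b[np.hypot(b[:,0]-.614,b[:,1]-.097)>.03][:,:2]
print(len(a),np.ptp(a,axis=0))
s,ds,Cs=shot("scene","s3")
p=proj(Cs,[[.614,.097,.1]])[0].astype(int);cr=s[p[1]-70:p[1]+50,p[0]-80:p[0]+80,::-1]
W=cv2.resize(im[:,:,::-1],(520,390));S=cv2.resize(cr,(520,390),interpolation=cv2.INTER_CUBIC)
cv2.imwrite("pics/m3.png",np.vstack([W,S])[:, :][:780]) if 0 else cv2.imwrite("pics/m3.png",cv2.resize(np.hstack([W,S]),(800,300)))
E
```

```text
t 6.0333 pos [0.6135 0.0962 0.147 ] psi 2.9 tilt [-0.0012 -0.0005] q6 -0.01 op 0.0593 F [-0.8  0.1 -1.8]
shift cm now: [0.08 0.06 4.6 ]
turn z -0.002 shift after: [0.08 0.06 4.6 ]
10794 0.15264425181195163 ((613.1842651367188, 101.51193237304688), 34.671573638916016)
5471 [0.09221982 0.05710963]
```

View pics/m3.png

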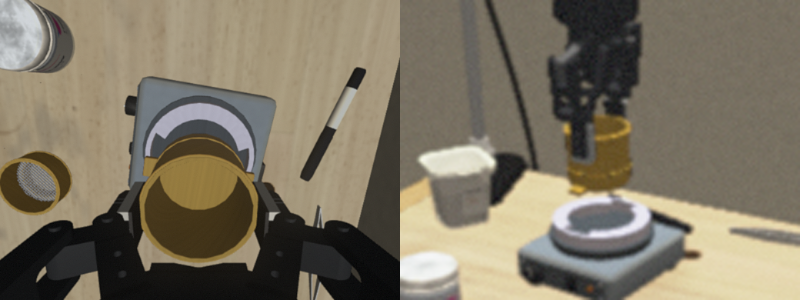

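The wrist view shows the pan held with its lugs lined up roughly with the ring's slots (which lie left and right in that view). The scene view shows it above the ring. I'll measure pan relative to ring in this one view.

```bash
python3 - <<'E'
from h import *
from scipy.optimize import least_squares
im=cv2.imread("pics/w3.png").astype(int);d=np.load("pics/w3.npy");C=cam("wrist");P=cloud(C,d)
b,g,r=im[...,0],im[...,1],im[...,2]
pan=(d>0)&(r>b+35)&(P[...,2]>.148)&(P[...,2]<.158)&(np.hypot(P[...,0]-.6135,P[...,1]-.0962)<.04)
q=P[pan][:,:2];f=least_squares(lambda p:np.hypot(q[:,0]-p[0],q[:,1]-p[1])-p[2],[.6135,.0962,.029],loss="soft_l1",f_scale=.001);print("pan",len(q),f.x.round(4))
rg=(abs(r-b)<40)&(r>100)&(P[...,2]>.0585)&(P[...,2]<.067)&(np.hypot(P[...,0]-.614,P[...,1]-.097)<.06)
a=P[rg][:,:2].astype(np.float32);c=np.array([.614,.097])
ang=np.degrees(np.arctan2(a[:,1]-c[1],a[:,0]-c[0]));rr=np.hypot(*(a-c).T)
out=[];inn=[]
for t in range(-180,180,4):
    k=(ang>=t)&(ang<t+4)
    if k.sum()>15: i=np.argsort(rr[k]);out.append(a[k][i[-2]]);inn.append((t,rr[k].min().round(4)))
out=np.array(out);f=least_squares(lambda p:np.hypot(out[:,0]-p[0],out[:,1]-p[1])-.0463,c,loss="soft_l1",f_scale=.0005);print("ring",len(out),f.x.round(4),np.median(P[rg][:,2]))
print(inn)
# lug direction: brass low points
lg=(d>0)&(r>b+35)&(P[...,2]>.09)&(P[...,2]<.107)&(np.hypot(P[...,0]-.6135,P[...,1]-.0962)<.045)
l=P[lg][:,:2]-[.6135,.0962];R=np.hypot(*l.T);k=R>.032;A=np.degrees(np.arctan2(l[k,1],l[k,0]));print(k.sum(),A[A>90].mean() if (A>90).any() else 0,A[(A<90)&(A>-90)].mean(),A.min(),A.max(),np.percentile(A,[5,25,50,75,95]))
E
```

```text
pan 7230 [0.614  0.0995 0.0286]
ring 48 [0.6146 0.0976] 0.06272829192930997
[(-12, np.float64(0.0424)), (-8, np.float64(0.0425)), (-4, np.float64(0.0424)), (0, np.float64(0.0425)), (4, np.float64(0.0428)), (8, np.float64(0.0427)), (12, np.float64(0.0341)), (16, np.float64(0.034)), (20, np.float64(0.0339)), (24, np.float64(0.034)), (28, np.float64(0.0341)), (32, np.float64(0.0341)), (36, np.float64(0.0344)), (40, np.float64(0.0342)), (44, np.float64(0.0341)), (48, np.float64(0.0345)), (52, np.float64(0.0343)), (56, np.float64(0.0343)), (60, np.float64(0.0342)), (64, np.float64(0.0342)), (68, np.float64(0.0341)), (72, np.float64(0.0341)), (76, np.float64(0.0342)), (80, np.float64(0.0342)), (84, np.float64(0.0339)), (88, np.float64(0.034)), (92, np.float64(0.0341)), (96, np.float64(0.0336)), (100, np.float64(0.0339)), (104, np.float64(0.0337)), (108, np.float64(0.0334)), (112, np.float64(0.0337)), (116, np.float64(0.0336)), (120, np.float64(0.0335)), (124, np.float64(0.0336)), (128, np.float64(0.0333)), (132, np.float64(0.0335)), (136, np.float64(0.0335)), (140, np.float64(0.0332)), (144, np.float64(0.033)), (148, np.float64(0.0331)), (152, np.float64(0.0417)), (156, np.float64(0.0417)), (160, np.float64(0.0416)), (164, np.float64(0.0415)), (168, np.float64(0.0415)), (172, np.float64(0.0414)), (176, np.float64(0.0413))]
591 167.35322995710098 6.215366420788718 -179.57101231283187 179.97940063452947 [  3.51346529 157.98807979 164.12321643 171.44046874 177.91272509]
```

>>> jog_arm([
  [0,0,0,-0.09,0.08,1.0,0.3],
  [0,0,0,0,0,1.2,0.3],
  [0,0,0,0,0,0.8,0.3],
  [0,0,0,0,0,0.3,0.3],
  [0,0,0,0,0,0.3,0.3],
  [0,0,0,0,0,0.3,0.3],
  [0,0,0,0,0,0.2,0.3],
  [0,0,0,0,0,0.2,0.3],
  [0,0,0,0,0,0,0.3],
])

```text
t: 6.88
tool_pos: [0.6152, 0.0962, 0.1041]
tool_rot: [-2.164, -2.277, 0.0]
contact_force: [-0.0, -0.2, -1.9]
opening: 0.0593
```

>>> jog_arm([
  [0,0,0,0,0,0.2,0.3],
  [0,0,0,0,0,0.2,0.3],
  [0,0,0,0,0,0.1,0.3],
  [0,0,0,0,0,0.1,0.3],
  [0,0,0,0,0,0,0.3],
  [0,0,0,0,0,0,0.3],
])

```text
t: 7.38
tool_pos: [0.6153, 0.0963, 0.0991]
tool_rot: [-2.164, -2.277, -0.0]
contact_force: [-2.1, 0.3, 4.4]
opening: 0.0592
```

>>> jog_arm([
  [0,0,0.12,0,-0.03,0,0.3],
  [0,0,0.12,0,-0.03,0,0.3],
  [0,0,0.12,0,-0.03,0,0.3],
  [0,0,0.12,0,-0.03,0,0.3],
  [0,0,0.12,0,-0.03,0,0.3],
  [0,0,0.12,0,-0.03,0,0.3],
  [0,0,0.12,0,-0.03,0,0.3],
  [0,0,0.12,0,-0.03,0,0.3],
  [0,0,0.12,0,-0.03,0,0.3],
  [0,0,0.12,0,-0.03,0,0.3],
  [0,0,0.1,0,-0.03,0,0.3],
  [0,0,0,0,0,0,0.3],
])

```text
t: 8.38
tool_pos: [0.6132, 0.0979, 0.0991]
tool_rot: [3.101, 0.501, 0.003]
contact_force: [-1.7, 0.2, 3.4]
opening: 0.0591
```

```bash
python3 - <<'E'
from h import *
go(.6125,.0975,.0991,-87);print(ctrl.get_obs()["wrist_torque"])
E
```

```text
t 8.3833 pos [0.6132 0.0979 0.0991] psi -71.66 tilt [0.0017 0.0003] q6 1.29 op 0.0591 F [-1.7  0.2  3.4]
shift cm now: [-0.08  0.01  0.  ]
turn z 0.268 shift after: [-0.08  0.03  0.  ]
[ 0.13884747  0.21489669 -0.00358976]
```

>>> jog_arm([
  [0,0,0.1,0,-0.02,0,0.3],
  [0,0,0.1,0,-0.02,0,0.3],
  [0,0,0.07,0,0,0,0.3],
  [0,0,0.03,0,0,0,0.3],
  [0,0,0.03,0,0,0,0.3],
  [0,0,0.03,0,0,0,0.3],
  [0,0,0,0,0,0,0.3],
])

```text
t: 8.97
tool_pos: [0.6133, 0.0988, 0.0992]
tool_rot: [-3.141, 0.052, -0.004]
contact_force: [-0.3, 2.8, 4.4]
opening: 0.0586
```

```bash
python3 - <<'E'
from h import *
go(.6125,.0975,.0991,-87);print(ctrl.get_obs()["wrist_torque"])
E
```

```text
t 8.9667 pos [0.6133 0.0988 0.0992] psi -91.9 tilt [0.0024 0.0003] q6 1.64 op 0.0586 F [-0.3  2.8  4.4]
shift cm now: [-0.07  0.13  0.01]
turn z -0.086 shift after: [-0.08  0.13  0.01]
[0.30315061 0.01213461 0.89455056]
```

The 0.9 Nm torque at the end shows the stop was reached. Release and rise.

>>> jog_arm([
  [0,0,0,0,0,0,1],
  [0,0,0,0,0,0,1],
  [0,0,0,0,0,0,1],
  [0,0,0,0,0,0,1],
  [0,0,0,0,0,0,1],
  [0,0,0,0,0,-1.0,1],
  [0,0,0,0,0,-2.5,1],
  [0,0,0,0,0,-3.0,1],
  [0,0,0,0,0,-3.0,1],
  [0,0,0,0,0,-1.0,1],
  [0,0,0,0,0,0,1],
  [0,0,0,0,0,0,1],
])

```text
t: 9.97
tool_pos: [0.6127, 0.0981, 0.2038]
tool_rot: [-3.141, 0.06, -0.002]
contact_force: [0.7, -0.1, -0.7]
opening: 0.0852
```

```bash
cat >> h.py <<'E'
def rim(im,d,C,c,z,tol=.004,R=.034):
    """centre of a brass rim at height z: colour mask, rays onto plane z, outer boundary fit"""
    from scipy.optimize import least_squares
    P=cloud(C,d);b,r=im[...,2].astype(int),im[...,0].astype(int)
    m=(d>0)&(r>b+25)&(abs(P[...,2]-z)<tol)&(np.hypot(P[...,0]-c[0],P[...,1]-c[1])<R)
    q=P[m];f=least_squares(lambda p:np.hypot(q[:,0]-p[0],q[:,1]-p[1])-.0288,c,loss="soft_l1",f_scale=.0007)
    return f.x.round(4),len(q),np.median(q[:,2]).round(4)
E
python3 - <<'E'
from h import *
go(.4466,.0491,.14)
im,d,C=shot("wrist","w4")
print("pan rim",rim(im,d,C,[.614,.097],.105,R=.04))
print("fine",rim(im,d,C,[.4466,.0491],.037,R=.04))
E
```

```text
t 9.9667 pos [0.6127 0.0981 0.2038] psi -92.19 tilt [0.0011 0.    ] q6 1.65 op 0.0852 F [ 0.7 -0.1 -0.7]
shift cm now: [-16.41   5.54   6.36]
pan rim (array([0.6153, 0.0991]), 2193, np.float64(0.1051))
fine (array([0.448 , 0.0497]), 687, np.float64(0.0359))
```

View pics/w4.png

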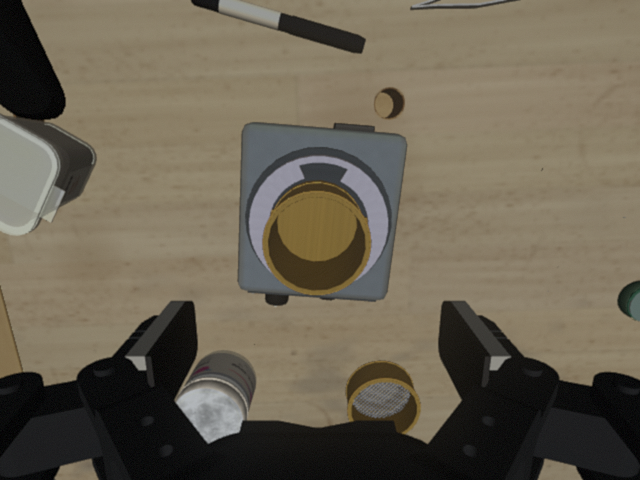

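The back slot at (323,172) is empty, so the lugs are turned under the lip. The pan rim is at z = 0.105, fully home. Next the fine sieve.

>>> jog_arm([
  [0,0,0,-1.5,0.5,0.6,1],
  [0,0,0,-2.6,0.9,1.2,1],
  [0,0,0,-2.8,0.9,1.2,1],
  [0,0,0,-2.8,0.9,1.2,1],
  [0,0,0,-2.8,0.9,1.2,1],
  [0,0,0,-2.6,0.9,1.2,1],
  [0,0,0,-1.24,0.5,0.6,1],
  [0,0,0,0,0,2.5,1],
  [0,0,0,0,0,2.5,1],
  [0,0,0,0,0,1.6,1],
  [0,0,0,0,0,0.6,1],
  [0,0,0,0,0,0,1],
])

```text
t: 11.02
tool_pos: [0.4441, 0.0496, 0.0557]
tool_rot: [-3.141, 0.06, 0.012]
contact_force: [1.0, -0.5, -1.6]
opening: 0.0853
```

```bash
python3 - <<'E'
from h import *
go(.4473,.0494,.036,-92)
im,d,C=shot("wrist","w5")
print("fine",rim(im,d,C,[.4473,.0494],.036,R=.04))
E
```

```text
t 11.0167 pos [0.4441 0.0496 0.0557] psi -92.19 tilt [-0.0074  0.0004] q6 1.55 op 0.0853 F [ 1.  -0.5 -1.6]
shift cm now: [0.34 0.01 1.97]
turn z -0.003 shift after: [0.32 0.01 1.97]
fine (array([0.4477, 0.0495]), 5017, np.float64(0.0359))
```

>>> jog_arm([
  [0,0,0,0,0,1.0,1],
  [0,0,0,0,0,0.6,1],
  [0,0,0,0,0,0.15,1],
  [0,0,0,0,0,0,1],
])

```text
t: 11.4
tool_pos: [0.4469, 0.0495, 0.0414]
tool_rot: [-3.141, 0.06, 0.001]
contact_force: [-0.5, 0.8, 0.5]
opening: 0.0854
```

```bash
python3 - <<'E'
from h import *
go(.4473,.0494,.036,-92)
E
```

```text
t 11.4 pos [0.4469 0.0495 0.0414] psi -92.19 tilt [-0.0008  0.    ] q6 1.55 op 0.0854 F [-0.5  0.8  0.5]
shift cm now: [0.04 0.01 0.54]
turn z -0.003 shift after: [0.04 0.01 0.54]
```

>>> jog_arm([
  [0,0,0,0.03,0,0.3,1],
  [0,0,0,0,0,0.2,1],
  [0,0,0,0,0,0,0.6],
  [0,0,0,0,0,0,0.3],
  [0,0,0,0,0,0,0.3],
  [0,0,0,0,0,0,0.3],
  [0,0,0,0,0,0,0.3],
  [0,0,0,0,0,0,0.3],
  [0,0,0,0,0,0,0.3],
], grip_force=30)

```text
t: 12.15
tool_pos: [0.4477, 0.0496, 0.0373]
tool_rot: [-3.141, 0.06, -0.001]
contact_force: [-1.2, 1.7, 4.9]
opening: 0.059
```

```bash
python3 - <<'E'
from h import *
go(.6146,.0982,.2,-92)
im,d,C=shot("wrist","w6")
print("fine",rim(im,d,C,[.4473,.0494],.036,R=.04))
E
```

```text
t 12.15 pos [0.4477 0.0496 0.0373] psi -92.19 tilt [0.0005 0.0003] q6 1.55 op 0.059 F [-1.2  1.7  4.9]
shift cm now: [ 16.5   -5.5  -16.26]
turn z -0.003 shift after: [ 16.51  -5.44 -16.27]
fine (array([0.448 , 0.0501]), 6222, np.float64(0.0358))
```

>>> jog_arm([
  [0,0,0,0,0,-1.0,0.3],
  [0,0,0,0,0,-3.0,0.3],
  [0,0,0,0,0,-3.5,0.3],
  [0,0,0,0,0,-3.5,0.3],
  [0,0,0,1.5,-0.5,-2.0,0.3],
  [0,0,0,3.0,-1.0,0,0.3],
  [0,0,0,3.5,-1.2,0,0.3],
  [0,0,0,3.5,-1.2,0,0.3],
  [0,0,0,3.0,-1.0,0,0.3],
  [0,0,0,1.5,-0.5,0,0.3],
  [0,0,0,0.5,-0.11,0,0.3],
  [0,0,0,0,0,0,0.3],
])

```text
t: 13.2
tool_pos: [0.6148, 0.0982, 0.1663]
tool_rot: [3.141, -0.06, -0.001]
contact_force: [-0.1, 0.1, -1.5]
opening: 0.0587
```

>>> jog_arm([
  [0,0,0,0,0,0,0.3],
  [0,0,0,0,0,0.6,0.3],
  [0,0,0,0,0,0.6,0.3],
  [0,0,0,0,0,0,0.3],
  [0,0,0,0,0,0,0.3],
])

```text
t: 13.62
tool_pos: [0.6132, 0.098, 0.1538]
tool_rot: [3.141, -0.06, -0.003]
contact_force: [-0.2, 0.6, -1.2]
opening: 0.0586
```

```bash
python3 - <<'E'
from h import *
go(.6146,.0984,.1343,-92)
E
```

```text
t 13.6167 pos [0.6132 0.098  0.1538] psi -92.2 tilt [-0.0018 -0.0001] q6 1.65 op 0.0586 F [-0.2  0.6 -1.2]
shift cm now: [ 0.14 -0.04  1.95]
turn z -0.003 shift after: [ 0.13 -0.04  1.95]
```

Bottom of the skirt is about 12 mm above the rim. Lowering slowly.

>>> jog_arm([
  [0,0,0,0.1,-0.04,0.4,0.3],
  [0,0,0,0,0,0.4,0.3],
  [0,0,0,0,0,0.3,0.3],
  [0,0,0,0,0,0.3,0.3],
  [0,0,0,0,0,0.2,0.3],
  [0,0,0,0,0,0.15,0.3],
  [0,0,0,0,0,0.1,0.3],
  [0,0,0,0,0,0.1,0.3],
  [0,0,0,0,0,0.05,0.3],
  [0,0,0,0,0,0,0.3],
])

```text
t: 14.45
tool_pos: [0.6154, 0.0986, 0.1348]
tool_rot: [-3.141, 0.06, 0.0]
contact_force: [0.4, -0.1, -1.2]
opening: 0.0587
```

>>> jog_arm([
  [0,0,0,0,0,0.08,0.3],
  [0,0,0,0,0,0.08,0.3],
  [0,0,0,0,0,0,0.3],
  [0,0,0,0,0,0,0.3],
])

```text
t: 14.78
tool_pos: [0.6158, 0.0986, 0.1345]
tool_rot: [3.141, -0.06, 0.002]
contact_force: [-1.9, -1.1, 5.6]
opening: 0.0586
```

Contact at the expected height, so the fine sieve is seated. Release, rise and look.

>>> jog_arm([
  [0,0,0,0,0,0,1],
  [0,0,0,0,0,0,1],
  [0,0,0,0,0,0,1],
  [0,0,0,0,0,0,1],
  [0,0,0,0,0,0,1],
  [0,0,0,0,0,-1.0,1],
  [0,0,0,0,0,-2.5,1],
  [0,0,0,0,0,-3.0,1],
  [0,0,0,0,0,-2.0,1],
  [0,0,0,0,0,-1.0,1],
  [0,0,0,0,0,0,1],
  [0,0,0,0,0,0,1],
])

```text
t: 15.78
tool_pos: [0.6154, 0.0986, 0.2283]
tool_rot: [-3.141, 0.06, -0.001]
contact_force: [-0.6, 0.4, -0.4]
opening: 0.0858
```

```bash
python3 - <<'E'
from h import *
go(.4262,-.2515,.14,-92)
im,d,C=shot("wrist","w7")
print("fine rim",rim(im,d,C,[.615,.0985],.133,R=.04))
P=cloud(C,d);r,b=im[...,0].astype(int),im[...,2].astype(int)
m=(r>b+25)&(abs(P[...,2]-.133)<.005)&(np.hypot(P[...,0]-.615,P[...,1]-.0985)<.032);q=P[m]
A=np.c_[q[:,:2]-q[:,:2].mean(0),np.ones(len(q))];print("slope",np.linalg.lstsq(A,q[:,2],rcond=None)[0].round(4))
s,ds,Cs=shot("scene","s7")
p=proj(Cs,[[.614,.097,.1]])[0].astype(int);S=cv2.resize(s[p[1]-70:p[1]+50,p[0]-80:p[0]+80,::-1],(400,300),interpolation=cv2.INTER_CUBIC)
cv2.imwrite("pics/m7.png",np.hstack([cv2.resize(im[:,:,::-1],(400,300)),S]))
E
```

```text
t 15.7833 pos [0.6154 0.0986 0.2283] psi -92.19 tilt [0.0005 0.    ] q6 1.65 op 0.0858 F [-0.6  0.4 -0.4]
shift cm now: [-17.58  35.71   8.82]
turn z -0.003 shift after: [-17.69  35.65   8.83]
fine rim (array([0.6161, 0.099 ]), 2234, np.float64(0.1331))
slope [ 0.0179 -0.0013  0.1327]
```

View pics/m7.png

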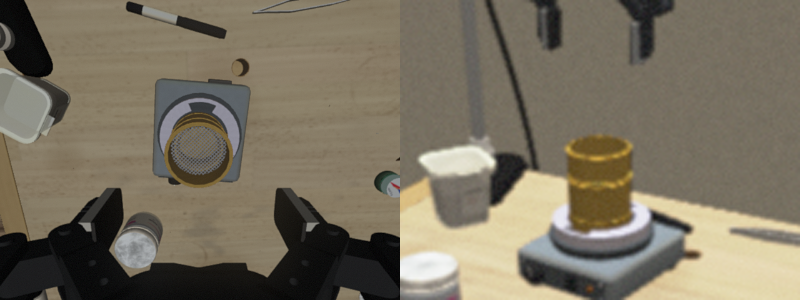

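The fine sieve sits level on the pan: the rim is at z = 0.133 as expected, and the scene crop shows a clean stack. Next the coarse sieve.

>>> jog_arm([
  [0,0,0,-0.8,1.7,0,1],
  [0,0,0,-1.5,3.2,0,1],
  [0,0,0,-1.7,3.5,0.5,1],
  [0,0,0,-1.7,3.5,1.0,1],
  [0,0,0,-1.7,3.5,1.0,1],
  [0,0,0,-1.7,3.5,1.0,1],
  [0,0,0,-1.7,3.5,1.0,1],
  [0,0,0,-1.7,3.5,1.0,1],
  [0,0,0,-1.7,3.5,1.0,1],
  [0,0,0,-1.7,3.1,1.0,1],
  [0,0,0,-1.2,2.2,0.5,1],
  [0,0,0,-0.5,1.0,0,1],
])

```text
t: 16.88
tool_pos: [0.4226, -0.2524, 0.1446]
tool_rot: [-3.138, 0.065, 0.009]
contact_force: [-0.3, 0.2, 0.7]
opening: 0.085
```

>>> jog_arm([
  [0,0,0,0,0,0,1],
  [0,0,0,0,0,0,1],
])

```text
t: 17.05
tool_pos: [0.4257, -0.251, 0.1475]
tool_rot: [-3.139, 0.062, 0.001]
contact_force: [-0.4, 0.7, -0.6]
opening: 0.0854
```

```bash
python3 - <<'E'
from h import *
go(.4262,-.2515,.053,-92)
im,d,C=shot("wrist","w8")
print("coarse rim",rim(im,d,C,[.4265,-.2515],.052,R=.04))
E
```

```text
t 17.05 pos [ 0.4257 -0.251   0.1475] psi -92.25 tilt [-0.0008  0.0015] q6 0.93 op 0.0854 F [-0.4  0.7 -0.6]
shift cm now: [0.06 0.06 9.45]
turn z -0.004 shift after: [0.05 0.04 9.45]
coarse rim (array([ 0.4269, -0.2518]), 2251, np.float64(0.052))
```

>>> jog_arm([
  [0,0,0,0.08,0.06,2.5,1],
  [0,0,0,0,0,3.0,1],
  [0,0,0,0,0,2.5,1],
  [0,0,0,0,0,1.5,1],
  [0,0,0,0,0,0.75,1],
  [0,0,0,0,0,0,1],
  [0,0,0,0,0,0,0.5],
  [0,0,0,0,0,0,0.3],
  [0,0,0,0,0,0,0.3],
  [0,0,0,0,0,0,0.3],
  [0,0,0,0,0,0,0.3],
  [0,0,0,0,0,0,0.3],
])

```text
t: 18.1
tool_pos: [0.4281, -0.2529, 0.0477]
tool_rot: [3.139, -0.06, 0.005]
contact_force: [0.4, 1.1, 6.6]
opening: 0.0585
```

>>> jog_arm([
  [0,0,0,0,0,0,0.3],
  [0,0,0,0,0,0,0.3],
])

```text
t: 18.27
tool_pos: [0.4281, -0.2529, 0.0477]
tool_rot: [3.139, -0.06, 0.005]
contact_force: [1.3, 1.2, 7.2]
opening: 0.0587
```

```bash
python3 - <<'E'
from h import *
im,d,C=shot("wrist","w9")
print("coarse rim",rim(im,d,C,[.4265,-.2515],.052,R=.04))
go(.6154,.0986,.2,-92)
E
```

```text
coarse rim (array([ 0.4272, -0.2523]), 6564, np.float64(0.0518))
t 18.3167 pos [ 0.428  -0.2529  0.0477] psi -92.21 tilt [ 0.0032 -0.0016] q6 0.93 op 0.0587 F [0.  1.3 6.6]
shift cm now: [ 17.42 -35.82 -15.22]
turn z -0.004 shift after: [ 17.5  -35.78 -15.23]
```

>>> jog_arm([
  [0,0,0,0,0,-1.0,0.3],
  [0,0,0,0,0,-3.5,0.3],
  [0,0,0,0,0,-4.0,0.3],
  [0,0,0,0,0,-4.0,0.3],
  [0,0,0,0.6,-1.2,-3.0,0.3],
  [0,0,0,1.2,-2.5,-1.1,0.3],
  [0,0,0,1.7,-3.4,0,0.3],
  [0,0,0,1.7,-3.5,0,0.3],
  [0,0,0,1.7,-3.5,0,0.3],
  [0,0,0,1.7,-3.5,0,0.3],
  [0,0,0,1.7,-3.5,0,0.3],
  [0,0,0,1.7,-3.5,0,0.3],
])

```text
t: 19.32
tool_pos: [0.5562, -0.0091, 0.2121]
tool_rot: [3.141, -0.06, 0.0]
contact_force: [0.4, -0.8, -0.9]
opening: 0.0583
```

>>> jog_arm([
  [0,0,0,1.7,-3.5,0,0.3],
  [0,0,0,1.7,-3.3,0,0.3],
  [0,0,0,1.2,-2.4,0,0.3],
  [0,0,0,0.8,-1.5,0,0.3],
  [0,0,0,0.2,-0.5,0,0.3],
  [0,0,0,0,0,0,0.3],
  [0,0,0,0,0,0,0.3],
  [0,0,0,0,0,0,0.3],
])

```text
t: 19.98
tool_pos: [0.6157, 0.0978, 0.2117]
tool_rot: [3.14, -0.062, -0.001]
contact_force: [0.1, -0.3, -1.3]
opening: 0.0584
```

```bash
python3 - <<'E'
from h import *
go(.616,.0986,.1727,-92)
E
```

```text
t 19.9833 pos [0.6157 0.0978 0.2117] psi -92.26 tilt [-0.0005 -0.0005] q6 1.65 op 0.0584 F [ 0.1 -0.3 -1.3]
shift cm now: [ 0.03 -0.08  3.9 ]
turn z -0.004 shift after: [ 0.03 -0.08  3.9 ]
```

>>> jog_arm([
  [0,0,0,0.03,-0.08,0.8,0.3],
  [0,0,0,0,0,0.8,0.3],
  [0,0,0,0,0,0.6,0.3],
  [0,0,0,0,0,0.4,0.3],
  [0,0,0,0,0,0.3,0.3],
  [0,0,0,0,0,0.3,0.3],
  [0,0,0,0,0,0.2,0.3],
  [0,0,0,0,0,0.2,0.3],
  [0,0,0,0,0,0.1,0.3],
  [0,0,0,0,0,0.1,0.3],
  [0,0,0,0,0,0,0.3],
  [0,0,0,0,0,0,0.3],
])

```text
t: 20.98
tool_pos: [0.6166, 0.0998, 0.1738]
tool_rot: [3.141, -0.06, 0.0]
contact_force: [0.6, 0.1, -1.5]
opening: 0.0585
```

>>> jog_arm([
  [0,0,0,0,0,0.08,0.3],
  [0,0,0,0,0,0.08,0.3],
  [0,0,0,0,0,0.05,0.3],
  [0,0,0,0,0,0,0.3],
  [0,0,0,0,0,0,0.3],
])

```text
t: 21.4
tool_pos: [0.6171, 0.0997, 0.1729]
tool_rot: [3.141, -0.06, 0.002]
contact_force: [-1.9, -0.2, 5.3]
opening: 0.0585
```

>>> jog_arm([
  [0,0,0,0,0,0,1],
  [0,0,0,0,0,0,1],
  [0,0,0,0,0,0,1],
  [0,0,0,0,0,0,1],
  [0,0,0,0,0,0,1],
  [0,0,0,0,0,-1.0,1],
  [0,0,0,0,0,-2.5,1],
  [0,0,0,0,0,-3.0,1],
  [0,0,0,0,0,-2.5,1],
  [0,0,0,0,0,-1.0,1],
  [0,0,0,0,0,0,1],
  [0,0,0,0,0,0,1],
])

```text
t: 22.4
tool_pos: [0.6166, 0.0997, 0.2717]
tool_rot: [-3.141, 0.06, -0.001]
contact_force: [-0.2, 0.7, -0.5]
opening: 0.0853
```

```bash
python3 - <<'E'
from h import *
go(.4608,.1886,.26,-92)
im,d,C=shot("wrist","w10")
print("coarse rim",rim(im,d,C,[.616,.099],.177,R=.04))
P=cloud(C,d);r,b=im[...,0].astype(int),im[...,2].astype(int)
# jar lid: metal top at z~.058
m=(d>0)&(abs(P[...,2]-.059)<.005)&(np.hypot(P[...,0]-.461,P[...,1]-.1886)<.05)
print(m.sum(),P[m].min(0),P[m].max(0),cv2.minEnclosingCircle(P[m][:,:2].astype(np.float32)*1000))
m=(d>0)&(P[...,2]>.03)&(P[...,2]<.085)&(P[...,0]>.58)&(P[...,1]>.19)&(P[...,1]<.36);print("tub",m.sum(),P[m].min(0),P[m].max(0))
s,ds,Cs=shot("scene","s10")
p=proj(Cs,[[.614,.097,.1]])[0].astype(int);S=cv2.resize(s[p[1]-70:p[1]+50,p[0]-80:p[0]+80,::-1],(400,300),interpolation=cv2.INTER_CUBIC)
cv2.imwrite("pics/m10.png",np.hstack([cv2.resize(im[:,:,::-1],(400,300)),S]))
E
```

```text
t 22.4 pos [0.6166 0.0997 0.2717] psi -92.19 tilt [0.0006 0.    ] q6 1.65 op 0.0853 F [-0.2  0.7 -0.5]
shift cm now: [-15.91  -8.29   1.16]
turn z -0.003 shift after: [-15.88  -8.34   1.17]
coarse rim (array([0.616 , 0.1003]), 2239, np.float64(0.177))
2615 [0.43358014 0.16107507 0.0540477 ] [0.49137293 0.21848735 0.06098888] ((462.5096435546875, 190.24411010742188), 29.281034469604492)
tub 10276 [0.61789686 0.25748227 0.03000136] [0.75299037 0.34122181 0.08186776]
```

View pics/m10.png

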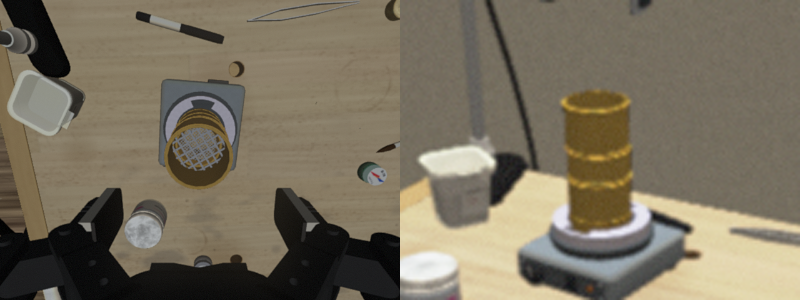

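The coarse sieve is home: rim at z = 0.177 as expected, coarse mesh visible, and the stack straight in the scene crop. Next the frit jar. I turn the jaws to lie along the shaker's depth.

>>> jog_arm([
  [0,0,-0.1,0,0,0,1],
  [0,0,-0.12,0,0,0,1],
  [0,0,-0.12,0,0,0,1],
  [0,0,-0.12,0,0,0,1],
  [0,0,-0.12,0,0,0,1],
  [0,0,-0.12,0,0,0,1],
  [0,0,-0.12,0,0,0,1],
  [0,0,-0.12,0,0,0,1],
  [0,0,-0.12,0,0,0,1],
  [0,0,-0.12,0,0,0,1],
  [0,0,-0.12,0,0,0,1],
  [0,0,-0.12,0,0,0,1],
])

```text
t: 23.5
tool_pos: [0.6155, 0.0997, 0.2686]
tool_rot: [-2.413, -2.007, 0.006]
contact_force: [0.9, -0.2, 0.4]
opening: 0.0855
```

>>> jog_arm([
  [0,0,-0.07,0,0,0,1],
  [0,0,0,0,0,0,1],
])

```text
t: 23.67
tool_pos: [0.6156, 0.0997, 0.2688]
tool_rot: [-2.347, -2.085, 0.005]
contact_force: [0.6, 0.5, 0.6]
opening: 0.0853
```

```bash
python3 - <<'E'
from h import *
go(.4618,.1895,.14,-7)
E
```

```text
t 23.6667 pos [0.6156 0.0997 0.2688] psi -6.76 tilt [-0.0043 -0.0002] q6 0.16 op 0.0853 F [0.6 0.5 0.6]
shift cm now: [  7.12 -16.28  12.95]
turn z 0.004 shift after: [  7.04 -16.36  12.88]
```

>>> jog_arm([
  [0,0,0,0.7,-1.6,0,1],
  [0,0,0,1.4,-3.2,0,1],
  [0,0,0,1.5,-3.5,0,1],
  [0,0,0,1.4,-3.2,2.0,1],
  [0,0,0,1.1,-2.5,2.5,1],
  [0,0,0,0.7,-1.6,3.0,1],
  [0,0,0,0.3,-0.7,3.0,1],
  [0,0,0,0,0,2.0,1],
  [0,0,0,0,0,0.5,1],
  [0,0,0,0,0,0,1],
  [0,0,0,0,0,0,1],
])

```text
t: 24.58
tool_pos: [0.4635, 0.1895, 0.1419]
tool_rot: [2.351, 2.084, -0.0]
contact_force: [0.1, 0.4, 0.4]
opening: 0.0852
```

```bash
python3 - <<'E'
from h import *
go(.4618,.1895,.045,-7)
im,d,C=shot("wrist","w11");P=cloud(C,d)
m=(d>0)&(P[...,2]>.054)&(P[...,2]<.066)&(np.hypot(P[...,0]-.461,P[...,1]-.1886)<.045)
print(m.sum(),P[m].min(0),P[m].max(0),cv2.minEnclosingCircle(P[m][:,:2].astype(np.float32)*1000))
E
```

```text
t 24.5833 pos [0.4635 0.1895 0.1419] psi -6.88 tilt [ 0.     -0.0001] q6 0.36 op 0.0852 F [0.1 0.4 0.4]
shift cm now: [-0.02 -0.17  9.69]
turn z 0.002 shift after: [-0.02 -0.17  9.69]
8811 [0.43300213 0.16116574 0.05402209] [0.49039305 0.21931923 0.06088924] ((461.77777099609375, 190.22003173828125), 29.123855590820312)
```

>>> jog_arm([
  [0,0,0,0,-0.17,2.5,1],
  [0,0,0,0,0,3.0,1],
  [0,0,0,0,0,2.5,1],
  [0,0,0,0,0,1.2,1],
  [0,0,0,0,0,0.5,1],
  [0,0,0,0,0,0,1],
  [0,0,0,0,0,0,0.5],
  [0,0,0,0,0,0,0.3],
  [0,0,0,0,0,0,0.3],
  [0,0,0,0,0,0,0.3],
  [0,0,0,0,0,0,0.3],
  [0,0,0,0,0,0,0.3],
], grip_force=40)

```text
t: 25.63
tool_pos: [0.4631, 0.1902, 0.0469]
tool_rot: [2.348, 2.084, 0.005]
contact_force: [-0.9, -2.1, 6.4]
opening: 0.0574
```

>>> jog_arm([
  [0,0,0,0,0,0,0.3],
  [0,0,0,0,0,-1.0,0.3],
  [0,0,0,0,0,-2.5,0.3],
  [0,0,0,0,0,-2.5,0.3],
  [0,0,0,0,0,-2.0,0.3],
  [0,0,0,0,0,-1.0,0.3],
  [0,0,0,0,0,0,0.3],
])

```text
t: 26.22
tool_pos: [0.4634, 0.1903, 0.1382]
tool_rot: [2.347, 2.083, 0.009]
contact_force: [1.0, -0.0, -0.4]
opening: 0.0577
```

```bash
python3 - <<'E'
from h import *
go(.6034,.199,.14,-7)
E
```

```text
t 26.2167 pos [0.4634 0.1903 0.1382] psi -6.82 tilt [0.0063 0.0016] q6 0.36 op 0.0577 F [ 1.  -0.  -0.4]
shift cm now: [ 2.53 13.8  -0.09]
turn z 0.003 shift after: [ 2.57 13.79 -0.18]
```

>>> jog_arm([
  [0,0,0,0.3,1.4,0,0.3],
  [0,0,0,0.5,2.7,0,0.3],
  [0,0,0,0.5,3.0,0,0.3],
  [0,0,0,0.5,2.7,0,0.3],
  [0,0,0,0.4,2.4,0,0.3],
  [0,0,0,0.3,1.4,0,0.3],
  [0,0,0,0,0.2,0,0.3],
  [0,0,0,0,0,2.0,0.3],
  [0,0,0,0,0,2.5,0.3],
  [0,0,0,0,0,2.0,0.3],
  [0,0,0,0,0,1.0,0.3],
  [0,0,0,0,0,0,0.3],
])

```text
t: 27.22
tool_pos: [0.5977, 0.1975, 0.055]
tool_rot: [-2.346, -2.083, 0.011]
contact_force: [-1.2, -0.2, -0.5]
opening: 0.0577
```

```bash
python3 - <<'E'
from h import *
go(.6034,.199,.0469,-7)
E
```

```text
t 27.2167 pos [0.5977 0.1975 0.055 ] psi -6.81 tilt [-0.0082 -0.0017] q6 0.32 op 0.0577 F [-1.2 -0.2 -0.5]
shift cm now: [0.21 0.55 0.81]
turn z 0.003 shift after: [0.21 0.54 0.81]
```

>>> jog_arm([
  [0,0,0,0.1,0.1,0,0.3],
  [0,0,0,0,0,0.3,0.3],
  [0,0,0,0,0,0.2,0.3],
  [0,0,0,0,0,0.1,0.3],
  [0,0,0,0,0,0,0.3],
  [0,0,0,0,0,0,0.3],
])

```text
t: 27.72
tool_pos: [0.6028, 0.1991, 0.0542]
tool_rot: [2.349, 2.085, 0.001]
contact_force: [-0.5, -0.1, -0.9]
opening: 0.0572
```

```bash
python3 - <<'E'
from h import *
go(.6034,.199,.0469,-7)
E
```

```text
t 27.7167 pos [0.6028 0.1991 0.0542] psi -6.82 tilt [0.0008 0.0002] q6 0.32 op 0.0572 F [-0.5 -0.1 -0.9]
shift cm now: [-0.01  0.06  0.73]
turn z 0.003 shift after: [-0.01  0.06  0.73]
```

>>> jog_arm([
  [0,0,0,0,0,0.3,0.3],
  [0,0,0,0,0,0.2,0.3],
  [0,0,0,0,0,0.1,0.3],
  [0,0,0,0,0,0.1,0.3],
  [0,0,0,0,0,0.05,0.3],
  [0,0,0,0,0,0.05,0.3],
  [0,0,0,0,0,0,0.3],
])

```text
t: 28.3
tool_pos: [0.6026, 0.1991, 0.047]
tool_rot: [-2.349, -2.085, 0.001]
contact_force: [-4.4, -1.7, 7.0]
opening: 0.0573
```

>>> jog_arm([
  [0,0,0,0,0,0,1],
  [0,0,0,0,0,0,1],
  [0,0,0,0,0,0,1],
  [0,0,0,0,0,0,1],
  [0,0,0,0,0,0,1],
  [0,0,0,0,0,-1.5,1],
  [0,0,0,0,0,-3.0,1],
  [0,0,-0.1,0,0,-4.0,1],
  [0,0,-0.1,0,0,-4.0,1],
  [0,0,-0.1,0,0,-4.0,1],
  [0,0,-0.1,0,0,-4.0,1],
  [0,0,-0.1,0,0,-2.5,1],
])

```text
t: 29.3
tool_pos: [0.6037, 0.1994, 0.2828]
tool_rot: [1.751, 2.602, 0.009]
contact_force: [0.5, 0.2, 0.7]
opening: 0.0853
```

```bash
python3 - <<'E'
from h import *
go(.55,-.22,.26,22)
im,d,C=shot("wrist","w12");P=cloud(C,d)
m=(d>0)&(P[...,2]>.054)&(P[...,2]<.066)&(np.hypot(P[...,0]-.603,P[...,1]-.199)<.045)
if m.sum()>100: print("jar",P[m].min(0),P[m].max(0),cv2.minEnclosingCircle(P[m][:,:2].astype(np.float32)*1000))
E
```

```text
t 29.3 pos [0.6037 0.1994 0.2828] psi 22.12 tilt [0.0077 0.0016] q6 -0.18 op 0.0853 F [0.5 0.2 0.7]
shift cm now: [-36.82 -20.79   2.17]
turn z 0.002 shift after: [-36.87 -20.69   2.28]
jar [0.57431612 0.17011348 0.05422339] [0.63196507 0.22765348 0.06122435] ((603.103759765625, 198.88027954101562), 29.038219451904297)
```

>>> jog_arm([
  [0,0,0,-1.8,-1.0,0,1],
  [0,0,0,-3.2,-1.8,0,1],
  [0,0,0,-3.5,-2.0,0,1],
  [0,0,0,-3.5,-2.0,0,1],
  [0,0,0,-3.5,-2.0,0,1],
  [0,0,0,-3.5,-2.0,0,1],
  [0,0,0,-3.5,-2.0,0,1],
  [0,0,0,-3.5,-2.0,0.4,1],
  [0,0,0,-3.5,-2.0,0.7,1],
  [0,0,0,-3.5,-2.0,0.7,1],
  [0,0,0,-2.3,-1.3,0.3,0.6],
  [0,0,0,-1.0,-0.6,0,0.35],
])

```text
t: 30.35
tool_pos: [0.544, -0.218, 0.2541]
tool_rot: [-1.766, -2.597, 0.002]
contact_force: [0.4, 0.4, -0.3]
opening: 0.0639
```

>>> jog_arm([
  [0,0,0,0,0,0,0.35],
  [0,0,0,0,0,0,0.35],
  [0,0,0,0,0,0,0.35],
])

```text
t: 30.6
tool_pos: [0.5458, -0.2136, 0.2553]
tool_rot: [1.759, 2.602, 0.001]
contact_force: [0.3, 0.8, 0.1]
opening: 0.0301
```

```bash
python3 - <<'E'
from h import *
go(.582,-.246,.1,22)
im,d,C=shot("wrist","w13");r,g,b=[im[...,i].astype(int) for i in range(3)]
m=((r>g+35)&(r>b+35)&(g<90)).astype(np.uint8)
n,l,st,ce=cv2.connectedComponentsWithStats(m);i=1+st[1:,4].argmax();print(st[i],ce[i])
p=np.argwhere(l==i)[:,::-1];W=ray(C,p,.0045)[:,:2];vx,vy,x0,y0=cv2.fitLine(W.astype(np.float32),cv2.DIST_L2,0,.01,.01).ravel()
s=(W-[x0,y0])@[vx,vy];print("angle",np.degrees(np.arctan2(vy,vx)),"ends",(np.array([x0,y0])+np.outer([s.min(),s.max()],[vx,vy])).round(4))
E
```

```text
t 30.6 pos [ 0.5458 -0.2136  0.2553] psi 21.9 tilt [0.0009 0.0002] q6 -0.88 op 0.0301 F [0.3 0.8 0.1]
shift cm now: [-4.36  2.13 15.53]
turn z -0.002 shift after: [-4.36  2.14 15.53]
[336 216   8  94 524] [338.95229008 255.04198473]
angle -69.69413 ends [[ 0.5732 -0.2213]
 [ 0.6063 -0.3107]]
```

View pics/w13.png

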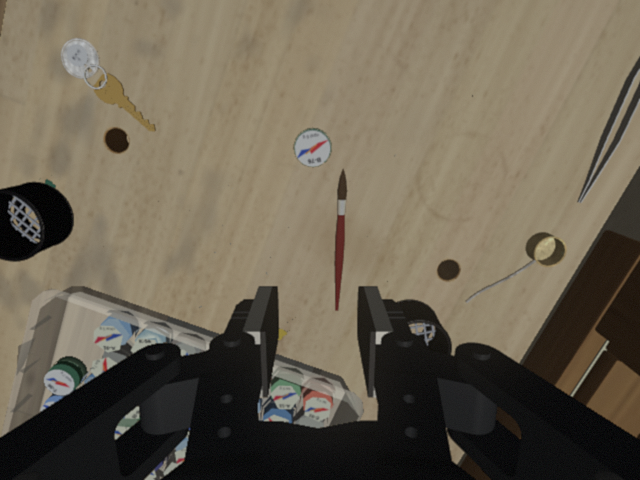

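The brush runs from tip (343,170) to tail (337,310), middle about (0.582, -0.245). Both black sieves and the small jars are clear of it. I descend with a narrow opening.

>>> jog_arm([
  [0,0,0.028,-0.72,0.36,2.0,0.35],
  [0,0,0,-0.72,0.36,2.8,0.35],
  [0,0,0,-0.72,0.36,3.0,0.35],
  [0,0,0,-0.72,0.36,3.0,0.35],
  [0,0,0,-0.72,0.36,2.8,0.35],
  [0,0,0,-0.65,0.34,2.5,0.35],
  [0,0,0,0,0,2.0,0.35],
  [0,0,0,0,0,1.2,0.35],
  [0,0,0,0,0,0.5,0.35],
  [0,0,0,0,0,0,0.35],
  [0,0,0,0,0,0,0.35],
])

```text
t: 31.57
tool_pos: [0.5811, -0.2469, 0.0579]
tool_rot: [1.795, 2.576, 0.0]
contact_force: [-0.0, 0.3, -0.4]
opening: 0.0301
```

```bash
python3 - <<'E'
from h import *
go(.582,-.245,.03,20.3)
im,d,C=shot("wrist","w14");r,g,b=[im[...,i].astype(int) for i in range(3)]
m=((r>g+35)&(r>b+35)&(g<90)).astype(np.uint8)
n,l,st,ce=cv2.connectedComponentsWithStats(m);i=1+st[1:,4].argmax()
p=np.argwhere(l==i)[:,::-1];W=ray(C,p,.0045)[:,:2];vx,vy,x0,y0=cv2.fitLine(W.astype(np.float32),cv2.DIST_L2,0,.01,.01).ravel()
print("angle",np.degrees(np.arctan2(vy,vx)),x0,y0)
P=cloud(C,d);o=ctrl.get_obs();R=Rn.from_rotvec(o["tool_rot"]).as_matrix();Q=(P-o["tool_pos"])@R
k=(d>0)&(abs(Q[...,0])<.012)&(abs(Q[...,1])<.04)&(P[...,2]>.012)&(d<.2);print(k.sum(),"tool z of fingertip max",np.percentile(Q[k][:,2],[50,95,99]) if k.any() else 0)
E
```

```text
t 31.5667 pos [ 0.5811 -0.2469  0.0579] psi 20.28 tilt [ 0.0015 -0.0008] q6 -0.87 op 0.0301 F [-0.   0.3 -0.4]
shift cm now: [0.15 0.14 2.79]
turn z -0.0 shift after: [0.15 0.15 2.79]
angle -69.856415 0.5863149 -0.2571928
18613 tool z of fingertip max [-0.03384871  0.00863165  0.01655476]
```

>>> jog_arm([
  [0,0,0,0.1,0.13,1.0,0.35],
  [0,0,0,0,0,1.2,0.35],
  [0,0,0,0,0,0.8,0.35],
  [0,0,0,0,0,0.3,0.35],
  [0,0,0,0,0,0,0.35],
  [0,0,0,0,0,0,0.1],
  [0,0,0,0,0,0,0],
  [0,0,0,0,0,0,0],
  [0,0,0,0,0,0,0],
  [0,0,0,0,0,0,0],
  [0,0,0,0,0,0,0],
], grip_force=25)

```text
t: 32.53
tool_pos: [0.5812, -0.2458, 0.0236]
tool_rot: [1.797, 2.577, -0.0]
contact_force: [-0.3, -0.1, 0.1]
opening: 0.0077
```

>>> jog_arm([
  [0,0,0,0,0,-1.5,0],
  [0,0,0,0,0,-2.5,0],
  [0,0,-0.11,0,0,-2.5,0],
  [0,0,-0.11,0,0,-2.0,0],
  [0,0,-0.11,0,0,-1.5,0],
  [0,0,-0.11,0,0,0,0],
  [0,0,-0.11,0,0,0,0],
  [0,0,-0.11,0,0,0,0],
  [0,0,-0.11,0,0,0,0],
  [0,0,-0.11,0,0,0,0],
  [0,0,-0.11,0,0,0,0],
  [0,0,-0.098,0,0,0,0],
])

```text
t: 33.53
tool_pos: [0.5814, -0.2459, 0.125]
tool_rot: [0.195, 3.134, -0.001]
contact_force: [-0.2, -0.9, 0.3]
opening: 0.0083
```

>>> jog_arm([
  [0,0,0,0,0,0,0],
  [0,0,0,0,0,0,0],
])

```text
t: 33.7
tool_pos: [0.5814, -0.2459, 0.1247]
tool_rot: [0.208, 3.134, -0.001]
contact_force: [0.5, 0.3, 0.8]
opening: 0.0081
```

```bash
python3 - <<'E'
from h import *
go(.5888,.0146,.06,82.5)
im,d,C=shot("wrist","w15");r,g,b=[im[...,i].astype(int) for i in range(3)]
z=ctrl.get_obs()["tool_pos"][2]-.019
m=((r>g+35)&(r>b+35)&(g<90)).astype(np.uint8)
n,l,st,ce=cv2.connectedComponentsWithStats(m);i=1+st[1:,4].argmax();print(st[i])
p=np.argwhere(l==i)[:,::-1];W=ray(C,p,z)[:,:2];vx,vy,x0,y0=cv2.fitLine(W.astype(np.float32),cv2.DIST_L2,0,.01,.01).ravel()
s=(W-[x0,y0])@[vx,vy];print("angle",np.degrees(np.arctan2(vy,vx)),"ends",(np.array([x0,y0])+np.outer([s.min(),s.max()],[vx,vy])).round(4))
E
```

```text
t 33.7 pos [ 0.5814 -0.2459  0.1247] psi 82.42 tilt [ 0.001  -0.0005] q6 -1.96 op 0.0081 F [0.5 0.3 0.8]
shift cm now: [ 2.71 25.92  6.45]
turn z -0.001 shift after: [ 2.67 25.92  6.47]
[ 307  243   22  184 3385]
angle -7.5661654 ends [[ 0.5556 -0.242 ]
 [ 0.6338 -0.2524]]
```

>>> jog_arm([
  [0,0,0,0.2,1.6,0,0],
  [0,0,0,0.3,3.0,0,0],
  [0,0,0,0.4,3.7,0,0],
  [0,0,0,0.4,3.8,0,0],
  [0,0,0,0.4,3.8,0,0],
  [0,0,0,0.4,3.7,0,0],
  [0,0,0,0.3,3.0,0,0],
  [0,0,0,0.2,2.0,0,0],
  [0,0,0,0.1,1.0,0,0],
  [0,0,0,0,0,0,0],
  [0,0,0,0,0,0,0],
  [0,0,0,0,0,0,0],
])

```text
t: 34.75
tool_pos: [0.5876, 0.0106, 0.1237]
tool_rot: [0.206, 3.135, -0.001]
contact_force: [0.3, -0.1, -0.2]
opening: 0.0084
```

```bash
python3 - <<'E'
from h import *
go(.5888,.0146,.0236,82.5)
im,d,C=shot("wrist","w16");P=cloud(C,d)
q=P[(d>0)&(P[...,2]>.02)&(P[...,2]<.042)&(P[...,0]>.53)&(P[...,0]<.69)&(P[...,1]>.028)&(P[...,1]<.17)]
a=np.radians(-7.2);y=(q[:,:2]-[.611,.0965])@[-np.sin(a),np.cos(a)];print("housing right edge offset mm",np.percentile(y,[.2,1,3])*1000,len(q))
o=ctrl.get_obs()["tool_pos"][:2];print("tool offset",(o-[.611,.0965])@[-np.sin(a),np.cos(a)]*1000)
E
```

```text
t 34.75 pos [0.5876 0.0106 0.1237] psi 82.49 tilt [ 0.     -0.0005] q6 -1.55 op 0.0084 F [ 0.3 -0.1 -0.2]
shift cm now: [-0.07  0.42 10.01]
turn z -0.0 shift after: [-0.07  0.41 10.01]
housing right edge offset mm [-56.49898918 -56.3120559  -55.91984065] 16385
tool offset -88.3899127067215
```

View pics/w16.png

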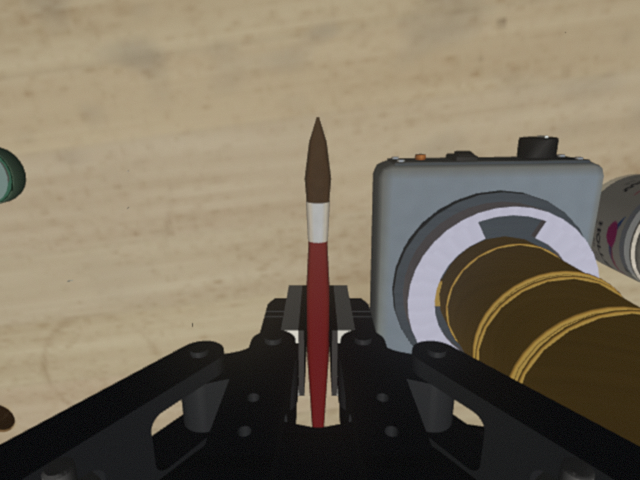

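The brush is held straight, pointing front to back. Its tip is at (318,120) and the housing's right edge at column 375. Before going down I check how wide the closed finger linkage is at each height.

```bash
python3 - <<'E'
from h import *
o=ctrl.get_obs();d=np.load("pics/w16.npy");C=cam("wrist",o);P=cloud(C,d);im=cv2.imread("pics/w16.png").max(2)
R=Rn.from_rotvec(o["tool_rot"]).as_matrix();Q=(P-o["tool_pos"])@R
v,u=np.mgrid[:480,:640]
k=(d>0)&(u<340)&(im<130)&(Q[...,2]<.024)&(Q[...,0]<.06)
for z in np.arange(-.12,.025,.01):
    m=k&(Q[...,2]>=z)&(Q[...,2]<z+.01)
    if m.sum()>20: print(round(z,3),m.sum(),"ymin mm",np.percentile(Q[m][:,1],1)*1000, "x",Q[m][:,0].min()*1000,Q[m][:,0].max()*1000)
E
```

```text
-0.08 1577 ymin mm -18.40125089739007 x 14.81356202471678 20.955011702963457
-0.07 7918 ymin mm -55.305406255712356 x 4.153190658930277 18.5654567333985
-0.06 10100 ymin mm -55.437479303529436 x -6.623757391551867 17.871166145413557
-0.05 5430 ymin mm -49.045840461815075 x -10.03862004826391 17.7862000639093
-0.04 5816 ymin mm -41.70897135555733 x -9.888676510875841 13.80648078845229
-0.03 2339 ymin mm -36.20635069278738 x -12.183426130787192 14.095556356031734
-0.02 1296 ymin mm -19.33478614481427 x -11.672034573990885 12.512629899591001
-0.01 813 ymin mm -17.059794199096967 x -11.280277079808737 11.380825883989798
-0.0 720 ymin mm -17.06880275725319 x -11.663726350603437 11.315362604548755
0.01 5383 ymin mm -13.37359803536073 x -51.75280986076882 59.96054611795251
```

At the planned offset the linkage would come too close to the ring and stack. So I set the brush down about 90 mm from the shaker axis, then nudge it closer with shut fingers.

>>> jog_arm([
  [0,0,0,0,-0.18,2.0,0],
  [0,0,0,0,0,2.5,0],
  [0,0,0,0,0,2.0,0],
  [0,0,0,0,0,1.5,0],
  [0,0,0,0,0,0.8,0],
  [0,0,0,0,0,0.5,0],
  [0,0,0,0,0,0.3,0],
  [0,0,0,0,0,0.25,0],
  [0,0,0,0,0,0.1,0],
  [0,0,0,0,0,0,0],
  [0,0,0,0,0,0,0],
])

```text
t: 35.72
tool_pos: [0.588, 0.0095, 0.025]
tool_rot: [0.204, 3.133, -0.001]
contact_force: [0.0, -2.6, -0.6]
opening: 0.0083
```

>>> jog_arm([
  [0,0,0,0,-0.1,0.08,0],
  [0,0,0,0,0,0.05,0],
  [0,0,0,0,0,0,0.2],
  [0,0,0,0,0,0,0.2],
  [0,0,0,0,0,0,0.2],
  [0,0,0,0,0,-0.5,0.2],
  [0,0,0,0,0,-1.5,0.2],
  [0,0,0,0,0,-2.0,0.2],
  [0,0,0,0,0,-2.0,0.2],
  [0,0,0,0,-2.0,0,0],
  [0,0,0,0,0,0,0],
  [0,0,0,0,0,0,0],
])

```text
t: 36.72
tool_pos: [0.5846, -0.0111, 0.0832]
tool_rot: [0.205, 3.134, 0.001]
contact_force: [-0.1, 0.2, 0.5]
opening: 0.0
```

```bash
cat >> h.py <<'E'
def brush(tag):
    im,d,C=shot("wrist",tag);r,g,b=[im[...,i].astype(int) for i in range(3)]
    m=((r>g+35)&(r>b+35)&(g<90)).astype(np.uint8);n,l,st,ce=cv2.connectedComponentsWithStats(m);i=1+st[1:,4].argmax()
    p=np.argwhere(l==i)[:,::-1];W=ray(C,p,.0045)[:,:2];vx,vy,x0,y0=cv2.fitLine(W.astype(np.float32),cv2.DIST_L2,0,.01,.01).ravel()
    a=np.radians(-7.2);U=np.array([[np.cos(a),np.sin(a)],[-np.sin(a),np.cos(a)]]);c=[.611,.0965]
    s=(W-[x0,y0])@[vx,vy];E=np.array([x0,y0])+np.outer([s.min(),s.max()],[vx,vy])
    print("brush angle",np.degrees(np.arctan2(vy,vx)).round(2),"red ends in shaker frame mm",((E-c)@U.T*1000).round(1).tolist())
    print("tool in shaker frame",(U@(ctrl.get_obs()["tool_pos"][:2]-c)*1000).round(1))
    return im
E
python3 - <<'E'
from h import *
go(.588,-.01,.0236,82.5);brush("w17")
E
```

```text
t 36.7167 pos [ 0.5846 -0.0111  0.0832] psi 82.5 tilt [0.0005 0.0006] q6 -1.59 op 0.0 F [-0.1  0.2  0.5]
shift cm now: [-0.32  0.15  5.96]
turn z 0.0 shift after: [-0.32  0.15  5.96]
brush angle -6.71 red ends in shaker frame mm [[-38.9, -89.4], [22.9, -88.9]]
tool in shaker frame [ -13.1 -109.7]
```

>>> jog_arm([
  [0,0,0,0,-0.5,2.0,0],
  [0,0,0,0,0,2.5,0],
  [0,0,0,0,0,1.0,0],
  [0,0,0,0,0,0.3,0],
  [0,0,0,0,0.3,0,0],
  [0,0,0,0,0.3,0,0],
  [0,0,0,0,0.3,0,0],
  [0,0,0,0,0.3,0,0],
  [0,0,0,0,0.3,0,0],
  [0,0,0,0,0.2,0,0],
  [0,0,0,0,0,0,0],
  [0,0,0,0,0,0,0],
])

```text
t: 37.77
tool_pos: [0.5862, 0.001, 0.025]
tool_rot: [0.203, 3.135, -0.0]
contact_force: [0.1, -1.0, 0.3]
opening: -0.0003
```

```bash
python3 - <<'E'
from h import *
go(.588,-.01,.0236,82.5);brush("w18")
E
```

```text
t 37.7667 pos [0.5862 0.001  0.025 ] psi 82.58 tilt [ 0.0003 -0.0001] q6 -1.57 op -0.0003 F [ 0.1 -1.   0.3]
shift cm now: [-0.32 -1.07  0.14]
turn z 0.001 shift after: [-0.32 -1.07  0.14]
brush angle -4.26 red ends in shaker frame mm [[-39.1, -85.8], [-9.4, -84.3]]
tool in shaker frame [-12.7 -98. ]
```

>>> jog_arm([
  [0,0,0,0,0.2,0,0],
  [0,0,0,0,0.2,0,0],
  [0,0,0,0,0.2,0,0],
  [0,0,0,0,0,0,0],
  [0,0,0,0,-1.0,0,0],
  [0,0,0,0,-1.5,-1.0,0],
  [0,0,0,0,-2.0,-3.0,0],
  [0,0,0,0,-2.0,-3.5,0],
  [0,0,0,0,-2.0,-3.5,0],
  [0,0,0,0,0,-3.5,0],
  [0,0,0,0,0,-2.0,0],
  [0,0,0,0,0,0,0],
])

```text
t: 38.82
tool_pos: [0.5789, -0.0796, 0.197]
tool_rot: [0.205, 3.124, -0.004]
contact_force: [0.9, 0.2, 0.6]
opening: 0.0004
```

>>> jog_arm([
  [0,0,0,2.5,-2.0,-2.0,0.5],
  [0,0,0,3.0,-1.0,-3.0,1],
  [0,0,0,3.0,0,-2.5,1],
  [0,0,0,3.0,0,-1.0,1],
  [0,0,0,1.5,0,0,1],
  [0,0,0,0,0,0,1],
  [0,0,0,0,0,0,1],
  [0,0,0,0,0,0,1],
])

```text
t: 39.48
tool_pos: [0.4446, -0.0903, 0.2724]
tool_rot: [-0.204, -3.134, -0.001]
contact_force: [-0.9, -0.4, -0.1]
opening: 0.0855
```

```bash
python3 - <<'E'
from h import *
go(.588,-.01,.0236,82.5);im=brush("w19")
d=np.load("pics/w19.npy");C=cam("wrist")
P=cloud(C,d);q=P[(d>0)&(P[...,2]>.173)&(P[...,2]<.182)&(np.hypot(P[...,0]-.616,P[...,1]-.1)<.04)]
if len(q)>50:
  print("top z",np.median(q[:,2]),len(q))
  A=np.c_[q[:,:2]-q[:,:2].mean(0),np.ones(len(q))];print("slope",np.linalg.lstsq(A,q[:,2],rcond=None)[0].round(4))
s,ds,Cs=shot("scene","s19")
p=proj(Cs,[[.614,.097,.08]])[0].astype(int);S=cv2.resize(s[p[1]-90:p[1]+90,p[0]-120:p[0]+120,::-1],(400,300),interpolation=cv2.INTER_CUBIC)
cv2.imwrite("pics/m19.png",np.hstack([cv2.resize(im[:,:,::-1],(400,300)),S]))
E
```

```text
t 39.4833 pos [ 0.4446 -0.0903  0.2724] psi 82.55 tilt [-0.0012  0.0004] q6 -1.81 op 0.0855 F [-0.9 -0.4 -0.1]
shift cm now: [-13.21   9.82  24.87]
turn z 0.001 shift after: [-13.17   9.84  24.88]
brush angle -7.1 red ends in shaker frame mm [[-36.9, -80.4], [58.1, -80.2]]
tool in shaker frame [-141.5 -206.1]
```

View pics/m19.png

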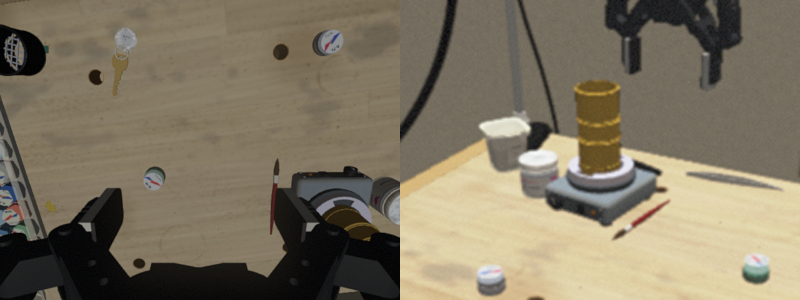

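The wrist view shows the brush parallel to the shaker at (275,195). The scene view shows the straight stack, jar on the left, brush on the right, and tub and enamel jars in place. Handing in.

```bash
python3 - <<'E'
from h import *
C=cam("scene");P=cloud(C,np.load("pics/s19.npy"))
q=P[(P[...,2]>.02)&(P[...,2]<.2)&(np.hypot(P[...,0]-.615,P[...,1]-.099)<.045)];print("stack top",np.percentile(q[:,2],99))
print(ctrl.finish_job())
E
```

```text
stack top 0.17575297932644593
the job is handed in; nothing more can be done
None
```

The shaker is set up as asked, and I handed the job in at about 39.5 s of the 125 s allowed.

- **Pan:** I lowered it through the ring slots and turned it clockwise about 95° to the stop, where the wrist torque reached 0.9 Nm. Afterwards its rim was at z = 0.105 and the back slot was empty. I did not test the lock by pulling on the pan.
- **Sieves:** The fine sieve went on first (rim at z = 0.133), then the coarse one (rim at z = 0.177). Both heights match fully seated parts. The last scene view shows a straight stack, with its top read at 0.176. The last wrist picture gave no reading of the coarse rim, so its level is judged by height and by eye.
- **Frit jar:** It stands upright on the left, about 12 mm from the housing.
- **Brush:** It lies on the right at −7.1°, parallel to the shaker (about −7°), with a gap of about 18 mm. The gripper's linkage was too wide to set it down that close to the ring and stack, so I put it down farther out and nudged it in with the fingers shut.
- **Left alone:** I did not touch the milky tub, the enamel jars or the black look-alikes. In the last views the tub, both enamel jars and the look-alike in view stood where they were.

Wrist readings of the same part differed by 1–2 mm between views. That is within the stated calibration and the play of the fits.

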